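Load toe bones into the ultrasonic cleaner with a scoop

ROBOT

A 6-joint arm with a two-finger parallel gripper is mounted at the origin on the work surface. World frame = base frame: x ahead of the robot, y to its left, z up, the work surface at z = 0. Lengths are in mm, angles in rad, forces in N, time in s.
With the tool pointing down it reaches from about 400 to 925 mm from the base axis. Payload 12.5 kg.
Tool frame: the origin (TCP) lies midway between the tips of the shut fingers; the grasp point (between the pads) lies 19 mm behind it (env.grip_depth is the distance from the TCP to the grasp point, in mm); z points along the fingers, y is the line along which they close (so a half turn about z gives the same grasp; the last joint's range is limited). The gripper opens to 95 mm and grips with 3 to 60 N. Pads are 20 mm wide; open, the fingers measure 119 mm over their backs; the gripper's body (75 mm by 180 mm) begins 59 mm behind the grasp point.
Start: joints at [-1.442, 0.491, 1.559, -0, 1.092, -0.106], TCP at [145.427, -607.863, 214.661] pointing down, gripper open.
Joint ranges: [-3.1, 3.1], [-0.84, 2.19], [0.05, 2.79], [-1.13, 4.28], [0.06, 2.93], [-2.69, 2.69]. Speed limits (rad/s): [2.22, 2.22, 2.79, 3.14, 3.14, 3.14].

INTERFACE

Orientations are given as [roll, pitch, yaw] about the fixed x, y, z axes, in that order (R = Rz(yaw) Ry(pitch) Rx(roll)).
In Python, from cell import monitor, viewer, order, env gives the robot as it stands.
- The arm moves only by the tool move_arm, never from a script. Its argument "moves" is one flat list of numbers, 4 for each row, row after row: the shift along the tool's x, y, z normalised to -1 to 1, where 1 is 0.15 m, then the turn about the tool's z normalised to -1 to 1, where 1 is pi/2 rad. A call has 1 to 10 rows; each row shifts and turns the commanded pose from where the row before left it, along the tool's axes as they then stand; what a row does not reach is not made up. A row lasts 1/8 s, in which the tool goes at most 62.5 mm and 10.7 degrees, less where a joint would pass 70% of its speed; a pose out of reach is approached as far as the arm can. A call with a number of a shift or a turn outside -1 to 1 is refused whole. A call with a gripper value outside its range is refused whole. "claw" is the finger opening in mm, from 0 to 95.1, set as the call begins (left out, the last holds). The fingers move at their own pace and stop on an object; the grip force is fixed at half the most. Time passes only in rows, so rows that do not move let the fingers close. It gives the time, the measured TCP pose, the force, the opening and the grip force at its end, in the units of the state.
- monitor.state(): the state, without advancing time (a new reading comes with each control period).
- viewer.read_camera(name): name is "scene" or "top"; returns the picture (420x560x3 uint8, red, green, blue); there is no depth.
- viewer.camera_info(name): a dict with "K" (3x3 intrinsics, pixels), "dist_coeffs" ([k1, k2, p1, p2, k3] as OpenCV has them; the pictures are not rectified), "camera_from_world" (4x4, takes a point from world to camera coordinates). Camera axes: x right, y down, z forward; pixel columns grow to the right and rows downward; lengths in mm; the calibration is good to about 2 mm. A picture is of the moment at which its call begins. camera_info takes no time and is no camera call.
- order.job_done(): hands the job in; it is judged then, once.
The state is a dict: "t": time; "joints": joint angles; "qvel": joint speeds; "tau": joint torques, N m; "eef_pos": TCP position; "tcp_rot": TCP orientation; "ft_force": force on the tool from outside, world axes, zero at the start; "moment": the same for the moment, N m; "opening": opening from 0.0 (shut) to 1.0 (fully open); "grip_force": force on a finger pad.
Only numpy, scipy, OpenCV 4.12 (cv2) and the standard library are available. Lean on these libraries where they do the work, as an engineer would, in place of code of your own. Each camera call takes 0.05 s, during which the arm holds its last target. There are 200 camera calls.

TASK

Lift the ultrasonic cleaner's lid by its blue tab until it tips back and rests open by itself; only then take the scoop, pick up toe bones from the dissecting pan with it and tip them into the cleaner's tank until at least three of the six are inside. Never touch the bones with the fingers, spill none (every bone ends in the tank or in the pan), do not dig the scoop hard into the wax or shove the pan along, and leave the other things alone. Finish with the lid still open and the scoop laid back on its flat bottom on the green mat.

Things in the scene. Friction and masses are not known exactly. Their poses are not given: they have to be found in the camera images.
- cleaner: White bench-top ultrasonic cleaner, fixed: housing 160 (its x) x 210 (its y) x 115 tall. Origin: centre of its underside; z up, +x from the front (control panel) to the back, where the lid is hinged. The empty steel tank under the lid is 100 (x) x 155 (y) inside, centred, 64 deep from the rim at 115 above the bench; housing around it 30 thick front and back, 27 at the sides.
- tank (a point): Centre of the tank's steel floor, 51 above the bench; axes as cleaner.
- lid (a joint): Angle in rad of the cleaner's grey lid: 0 shut, grows as the front edge swings up and back, end stop at 1.85. 0.2 to 0.3 kg, hinge nearly free, axis along the cleaner's y: below about 1.4 it falls shut, well beyond that it falls back against its stop and rests open by itself. Lid plate 150 front to back x 206, 28 thick in all.
- lid_hinge (a point): Point on the lid's hinge axis, in the middle of the cleaner's width: 76 behind the cleaner's centre, 116.5 above the bench. Its axes turn with the lid.
- lid_tab (a point): Gripping point of the blue pull tab in the middle of the lid's front edge. Tab 20 wide (along the hinge axis), 11 thick, standing out 46 from the lid plate and 40 from the housing, free space below. The point lies 180 from the hinge axis (and 5.5 above it when shut), 16 from the tab's free end, 30 from the lid plate. Axes turn with the lid: x to the hinge, y along its axis, z out of the lid's top.
- pan: Steel dissecting pan with a black wax bottom, heavy (1.2 to 1.6 kg) but loose on the bench: outside 240 (its x) x 124 (its y) x 44 tall, upright walls 4 thick. The depth of its wax filling differs each time: the level wax surface lies 10 to 18 above the pan's underside and is best felt for. Origin: centre of the underside, z up. The bones start in its +x half, the -x half is empty.
- scoop: Steel scoop, 0.14 to 0.21 kg, on the mat. Origin: centre of the bowl's flat underside; +x to the open lip, z up. Bowl 80 long (x -40 to +40), 80 wide, floor 2 thick thinning to 1 at the lip, rear wall 32 tall, sides 2.5 thick, 32 tall (18 in front, none by the lip). Straight black handle from (x -36, z 14), rising backwards at 65 degrees above horizontal (25 from vertical), 103 long, 18 wide (y, flat sides) x 14.
- scoop_grip (a point): Gripping point on the axis of the scoop's handle, 72 along it from its foot and 31 below its top end: 66.4 behind the scoop's origin and 79.3 above it; axes as scoop.
- scoop_lip (a point): Middle of the scoop's front lip, at its underside; axes as scoop.
- mat: Thin green rubber mat fixed on the bench, 180 (its x) x 120 (its y) x 4 thick, where the scoop lies. Origin: centre of its underside, z up.
- bone1: Ivory-coloured toe bone, short and knobbly, 32 long (its x), 24 across and 18 thick, 12 g. Origin: its middle. One of six alike, lying loose in the pan. They ride up into the scoop only when its lip scrapes along the wax (a lip held a few mm above it pushes them along and jams), and slide off its steel floor at 20 to 30 degrees of slope.
- bone2: Toe bone like bone1.
- bone3: Toe bone like bone1.
- bone4: Toe bone like bone1.
- bone5: Toe bone like bone1.
- bone6: Toe bone like bone1.
- dropper: Amber glass dropper bottle with a black cap, 38 across, 85 tall; loose, not part of the job. Origin: centre of its underside.
- jar: Clear glass specimen jar with a white lid, 68 across, 100 tall; loose, not part of the job. Origin: centre of its underside.
- petri: Pair of stacked pale-blue petri dishes, 90 across, 30 tall; loose, not part of the job. Origin: centre of its underside.
- slidebox: Closed navy slide box, 85 x 180 x 30 tall (180 along its y); loose, not part of the job. Origin: centre of its underside.
- forceps: Steel forceps lying flat, 140 long, 24 wide, 5 tall; loose, not part of the job. Origin: centre of its underside.

How it is judged:
By the outcome, as a careful person would: the job done as asked, in the order asked, and still so for the second after the job is handed in, with the robot touching nothing.
It also fails if it takes over 72 s, if anything falls off the work surface, if the arm or the gripper's body presses on something with over 40 N, if the wrist force passes 120 N, or if a joint passes its speed limit or range.

## Working session

There is one attempt and no reset: what is moved stays moved. The work goes in short steps, Python scripts to look and compute and a tool call to move; the robot and the scene stay as the last step left them, time stands still between calls to the robot, and variables do not carry over. Pictures are saved under pics/ and viewed, at most 10 in all, crops included, and the job is handed in when it is done.

Besides the shell and the picture viewer there is one more tool, called after "Emit:" by a JSON object that holds its "name" and its "arguments", one argument or row to a line. move_arm: Moves the arm, as the interface text tells. Scaled input: -1 to 1 covers 0.15 m each way for a shift and pi/2 rad each way for a turn. Its arguments: {"type":"object","properties":{"moves":{"type":"array"},"claw":{"type":"number"}},"required":["moves"]}

```bash
ls; mkdir -p pics
python3 - <<'E'
from cell import monitor, viewer, order, env
import cv2,numpy as np
for n in("scene","top"):
    cv2.imwrite(f"pics/{n}0.png",viewer.read_camera(n)[:,:,::-1])
    i=viewer.camera_info(n);print(n,np.round(i["K"],1).tolist(),i["dist_coeffs"],np.round(i["camera_from_world"],3).tolist())
print(monitor.state(),env.grip_depth)
E
```

```text
pics
scene [[494.2, 0.0, 283.3], [0.0, 494.2, 212.7], [0.0, 0.0, 1.0]] [-0.06098224  0.          0.          0.          0.        ] [[0.577, 0.816, 0.017, -391.897], [0.686, -0.474, -0.552, -280.143], [-0.443, 0.33, -0.834, 1453.175], [0.0, 0.0, 0.0, 1.0]]
top [[465.8, 0.0, 284.0], [0.0, 465.8, 206.1], [0.0, 0.0, 1.0]] [-0.03412435  0.          0.          0.          0.        ] [[0.011, -1.0, -0.014, 58.37], [-0.994, -0.009, -0.105, 564.951], [0.105, 0.015, -0.994, 1113.229], [0.0, 0.0, 0.0, 1.0]]
{'t': 0.1, 'joints': array([-1.44160477e+00,  4.91472253e-01,  1.55942428e+00,  1.13968400e-05,
        1.09168209e+00, -1.05594750e-01]), 'qvel': array([-0.00027239, -0.00088593, -0.00059612, -0.00016966,  0.00050362,
        0.00058952]), 'tau': array([ 3.18677012e-03, -6.13621759e+01, -2.58605450e+01,  6.93675689e-02,
        4.70268354e-02, -6.51581377e-05]), 'eef_pos': array([ 145.39542962, -607.61857905,  214.1246534 ]), 'tcp_rot': array([-3.14061325e+00, -1.13971382e-04,  2.34780994e-01]), 'ft_force': array([0.233709  , 0.78810387, 0.63346741]), 'moment': array([0.029625  , 0.04820039, 0.00366175]), 'grip_force': 0.0, 'opening': 0.9994384002230328} 18.8
```

View pics/scene0.png

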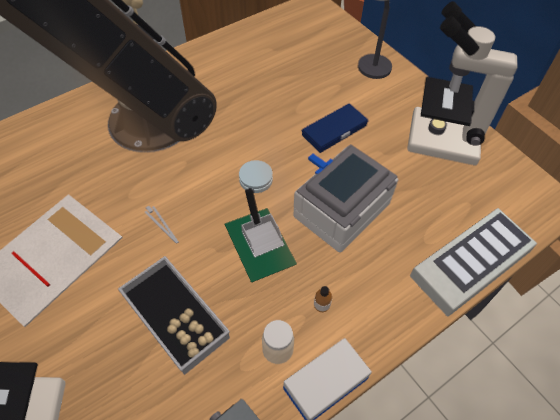

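View pics/top0.png

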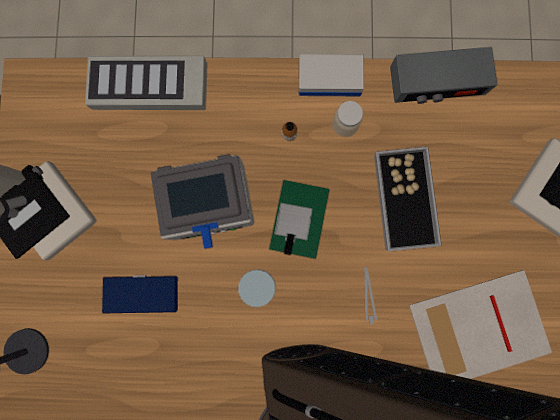

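The pan is at top px (408,198) with the bones in its far end. The mat and scoop are at (298,220), the blue tab at (207,236), and the lid opens away from the robot. Next I turn these pixels into positions.

```bash
cat > h.py <<'E'
from cell import monitor, viewer, order, env
import cv2,numpy as np
def ray(n,uv):
    i=viewer.camera_info(n);T=np.array(i["camera_from_world"])
    p=cv2.undistortPoints(np.array(uv,float).reshape(-1,1,2),np.array(i["K"]),np.array(i["dist_coeffs"])).reshape(-1,2)
    d=np.c_[p,np.ones(len(p))]@T[:3,:3]
    return -T[:3,:3].T@T[:3,3],d
def plane(n,uv,z):
    c,d=ray(n,uv);return c+d*((z-c[2])/d[:,2])[:,None]
def proj(n,P):
    i=viewer.camera_info(n);T=np.array(i["camera_from_world"])
    r=cv2.Rodrigues(T[:3,:3])[0]
    return cv2.projectPoints(np.array(P,float).reshape(-1,3),r,T[:3,3],np.array(i["K"]),np.array(i["dist_coeffs"]))[0].reshape(-1,2)
def tri(a,b):
    (c1,d1),(c2,d2)=ray("top",[a]),ray("scene",[b]);d1,d2=d1[0],d2[0]
    s=np.linalg.lstsq(np.c_[d1,-d2],c2-c1,rcond=None)[0];p,q=c1+s[0]*d1,c2+s[1]*d2
    return (p+q)/2,np.linalg.norm(p-q)
def comp(m,near):
    n,l,s,c=cv2.connectedComponentsWithStats(m.astype(np.uint8))
    k=min([k for k in range(1,n) if s[k,4]>25],key=lambda k:np.hypot(*(c[k]-near)))
    return l==k,c[k],s[k,4]
def hull(m): return cv2.findContours(m.astype(np.uint8),cv2.RETR_EXTERNAL,cv2.CHAIN_APPROX_NONE)[0]
def rect(m): return cv2.boxPoints(cv2.minAreaRect(np.vstack(hull(m))))
def st():
    s=monitor.state();print("t",round(s["t"],2),"p",s["eef_pos"].round(1),"rpy",s["tcp_rot"].round(3),"F",s["ft_force"].round(1),"op",round(s["opening"]*95.1,1),"g",round(s["grip_force"],1))
E
python3 - <<'E'
from h import *
np.set_printoptions(precision=1,suppress=True)
im={n:cv2.imread(f"pics/{n}0.png") for n in("top","scene")}
hsv={n:cv2.cvtColor(im[n],cv2.COLOR_BGR2HSV).astype(int) for n in im}
print("cam",ray("top",[[280,200]])[0],ray("scene",[[280,200]])[0])
for n,near in(("top",(207,236)),("scene",(320,163))):
    H=hsv[n];m=(abs(H[:,:,0]-110)<15)&(H[:,:,1]>150)&(H[:,:,2]>110)
    m,c,a=comp(m,near);r=rect(m);print(n,"tab",c,a,r.tolist());print(plane(n,r,122),plane(n,[c],122))
    m=(abs(H[:,:,0]-70)<20)&(H[:,:,1]>100);m,c,a=comp(m,{"top":(315,220),"scene":(250,245)}[n]);r=rect(m);print("mat",a);print(plane(n,r,4))
H=hsv["top"];g=(H[:,:,1]<60)
for nm,near,z in(("pan",(408,198),44),("bowl",(293,219),32)):
    mm=g&(H[:,:,2]<255)
    if nm=="bowl": mm=mm&(H[:,:,2]>110)
    m,c,a=comp(mm,near);r=rect(m);print(nm,c,a,r.tolist());print(plane("top",r,z));print(plane("top",r,0))
bm=(H[:,:,2]>110)&(H[:,:,1]>50)
x0,y0=385,150
n,l,s,c=cv2.connectedComponentsWithStats(bm[y0:y0+50,x0:x0+45].astype(np.uint8));print(s);print(plane("top",c+[x0,y0],24))
big=np.hstack([cv2.resize(im["top"][135:265,260:450],None,fx=2.6,fy=2.6,interpolation=cv2.INTER_CUBIC),cv2.resize(im["top"][145:255,145:260],(300,338),interpolation=cv2.INTER_CUBIC)])
cv2.imwrite("pics/crop.png",big)
E
```

```text
cam [ 444.6   46.8 1167. ] [1061.6 -292.2 1063.6]
top tab [205.1 233. ] 242 [[191.80770874023438, 227.03846740722656], [216.23077392578125, 222.1538543701172], [220.65383911132812, 244.2692413330078], [196.23077392578125, 249.1538543701172]]
[[505.3 270.  122. ]
 [516.9 215.  122. ]
 [467.3 203.8 122. ]
 [455.8 258.5 122. ]] [[492.1 239.4 122. ]]
mat 2055
[[460.4 100.4   4. ]
 [634.5  67.9   4. ]
 [612.1 -48.1   4. ]
 [438.8 -14.    4. ]]
scene tab [319.1 162.3] 152 [[305.2965393066406, 159.95863342285156], [320.1930847167969, 146.7172393798828], [332.2206726074219, 160.24827575683594], [317.3241271972656, 173.4896697998047]]
[[465.4 214.7 122. ]
 [452.1 271.4 122. ]
 [503.8 269.  122. ]
 [515.8 213.4 122. ]] [[490.7 238.2 122. ]]
mat 1454
[[442.8 -15.7   4. ]
 [452.6  89.8   4. ]
 [631.6  48.2   4. ]
 [618.7 -48.9   4. ]]
pan [407.6 204.5] 2701 [[373.1796875, 151.46778869628906], [428.4530029296875, 144.6996307373047], [440.7706298828125, 245.2934112548828], [385.497314453125, 252.0615692138672]]
[[ 699.7 -153.5   44. ]
 [ 717.9 -289.7   44. ]
 [ 471.7 -313.8   44. ]
 [ 454.4 -180.7
[... 183 characters left out ...]
73828125, 202.93370056152344], [311.65252685546875, 208.67640686035156], [306.002685546875, 239.18568420410156]]
[[497.   85.2  32. ]
 [571.9  72.3  32. ]
 [558.5  -3.8  32. ]
 [483.8   9.6  32. ]]
[[498.5  86.2   0. ]
 [575.5  73.    0. ]
 [561.7  -5.2   0. ]
 [484.9   8.5   0. ]]
[[   0    0   45   50 1760]
 [  44    0    1    5    5]
 [  19    4   10   12   80]
 [   4    8   12    8   81]
 [  20   19   10   12   86]
 [   6   20   11   12   83]
 [  21   33   13   11   80]
 [   7   35   12   10   75]]
[[ 646.6 -243.1   24. ]
 [ 704.2 -296.6   24. ]
 [ 684.5 -244.4   24. ]
 [ 678.7 -209.4   24. ]
 [ 648.3 -246.8   24. ]
 [ 644.1 -212.5   24. ]
 [ 613.1 -251.7   24. ]
 [ 608.9 -216.5   24. ]]
```

View pics/crop.png

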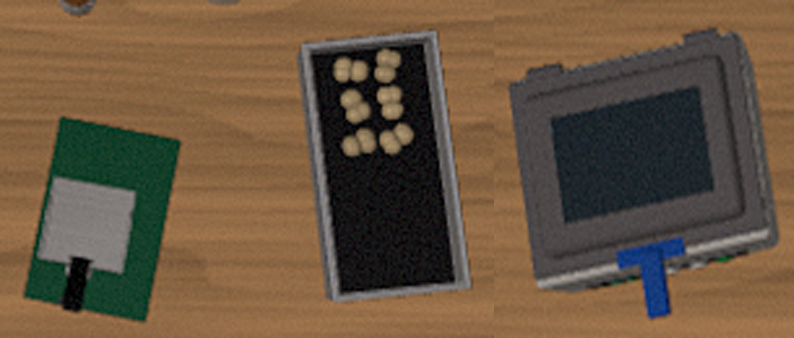

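The crop shows the T-shaped tab stem ending at about top px (208,248). The pan rim corners are clear, and the scoop's lip faces away from the robot.

Run:
```python
from h import *
np.set_printoptions(precision=1,suppress=True)
A=lambda l:[[260+x/2.6,135+y/2.6] for x,y in l]
B=lambda l:[[145+(x-494)/2.609,145+y/3.07] for x,y in l]
p=plane("top",A([(302,45),(437,30),(470,287),(330,299)]),44);print("pan",p,p.mean(0))
ax=(p[0]+p[1]-p[2]-p[3])/2;print(np.linalg.norm(ax),np.degrees(np.arctan2(ax[1],ax[0])),np.linalg.norm(p[0]-p[1]),np.linalg.norm(p[2]-p[3]))
t=plane("top",B([(659,317),(651,254)]),124);print("tab",t);d=t[1]-t[0];print(np.degrees(np.arctan2(d[1],d[0])))
l=plane("top",B([(540,278),(770,233),(738,36),(513,86)]),130);print("lid",l,l.mean(0))
for a,b in((0,1),(3,2),(0,3),(1,2)):
    d=l[b]-l[a];print(np.linalg.norm(d),np.degrees(np.arctan2(d[1],d[0])))
im=cv2.imread("pics/top0.png");m,c,a=comp((im.max(2)<50)[225:265,275:305],(15,18));c=c+[275,225];r=rect(m)+[275,225]
print("handle",c,a);print(plane("top",r,100),plane("top",[c],83))
```

```text
pan [[ 697.6 -160.8   44. ]
 [ 713.3 -288.6   44. ]
 [ 471.5 -313.8   44. ]
 [ 459.3 -184.2   44. ]] [ 585.4 -236.9   44. ]
241.26808090395858 5.7805847622072895 128.7728218077684 130.180474770195
tab [[458.  231.1 124. ]
 [503.9 239.3 124. ]]
10.091310460684678
lid [[485.1 333.4 130. ]
 [519.9 136.3 130. ]
 [665.6 166.9 130. ]
 [626.7 362.5 130. ]] [574.3 249.8 130. ]
200.114620342254 -79.96892963319043
199.47112385985022 -78.75993286331959
144.56397001779774 11.629437133388237
148.79133563992326 11.849022684901826
handle [288.7 244.2] 152
[[450.1  65.3 100. ]
 [495.   56.8 100. ]
 [491.4  37.8 100. ]
 [446.6  46.4 100. ]] [[470.   51.4  83. ]]
```

```bash
cat >> h.py <<'E'
def plan(pts,yaw=None,p=None):
    "pts: world TCP way points; prints unit tool shifts"
    s=monitor.state();y0=s["tcp_rot"][2];p=s["eef_pos"] if p is None else np.array(p,float);st()
    if yaw is not None: print("turn",round((y0-yaw)/(np.pi/2),3)); y0=yaw
    c,n=np.cos(y0),np.sin(y0);R=np.array([[c,n,0],[n,-c,0],[0,0,-1]])
    for q in pts:
        q=np.array(q,float);d=R.T@(q-p)/150;k=int(np.ceil(np.linalg.norm(d)/.34-1e-6));print(q,"total",d.round(3),"rows",k,"each",(d/max(k,1)).round(3));p=q
E
python3 - <<'E'
from h import *
plan([(145,-608,270),(560,-300,300),(474,234,300),(474,234,200)],yaw=.19)
E
```

```text
t 0.1 p [ 145.4 -607.6  214.1] rpy [-3.141 -0.     0.235] F [0.2 0.8 0.6] op 95.0 g 0.0
turn 0.029
[ 145. -608.  270.] total [-0.003  0.002 -0.373] rows 2 each [-0.002  0.001 -0.186]
[ 560. -300.  300.] total [ 3.105 -1.494 -0.2  ] rows 11 each [ 0.282 -0.136 -0.018]
[474. 234. 300.] total [ 0.109 -3.604  0.   ] rows 11 each [ 0.01  -0.328  0.   ]
[474. 234. 200.] total [0.    0.    0.667] rows 2 each [0.    0.    0.333]
```

Emit:
{"name": "move_arm", "arguments": {
  "moves": [0, 0, -0.3, 0.029, 0.31, -0.15, -0.09, 0, 0.31, -0.15, -0.03, 0, 0.31, -0.15, -0.03, 0, 0.31, -0.15, 0, 0, 0.31, -0.15, 0, 0, 0.31, -0.15, 0, 0, 0.31, -0.15, 0, 0, 0.31, -0.15, 0, 0, 0.31, -0.15, 0, 0],
  "claw": 60
}}

```text
t: 1.35
eef_pos: [519.5, -329.0, 281.9]
tcp_rot: [-3.141, 0.0, 0.189]
ft_force: [0.6, -1.2, -0.1]
opening: 0.628
grip_force: 0.0
```

Emit:
{"name": "move_arm", "arguments": {
  "moves": [0.3, -0.15, 0, 0, 0, -0.33, 0, 0, 0, -0.33, 0, 0, 0, -0.33, 0, 0, 0, -0.33, 0, 0, 0, -0.33, 0, 0, 0, -0.33, 0, 0, 0, -0.33, 0, 0, 0, -0.33, 0, 0, 0, -0.33, 0, 0]
}}

```text
t: 2.6
eef_pos: [473.9, 139.4, 282.0]
tcp_rot: [3.142, 0.0, 0.189]
ft_force: [-1.0, -0.2, 0.5]
opening: 0.633
grip_force: 0.0
```

Run:
```python
from h import *
plan([(473,234,200),(473,234,103)],yaw=.19)
```

```text
t 2.6 p [473.9 139.4 282. ] rpy [3.142 0.    0.189] F [-1.  -0.2  0.5] op 60.2 g 0.0
turn -0.001
[473. 234. 200.] total [ 0.113 -0.621  0.547] rows 3 each [ 0.038 -0.207  0.182]
[473. 234. 103.] total [0.    0.    0.647] rows 2 each [0.    0.    0.323]
```

Emit:
{"name": "move_arm", "arguments": {
  "moves": [0.04, -0.21, 0.18, 0, 0.04, -0.21, 0.18, 0, 0.033, -0.2, 0.19, 0, 0, 0, 0.22, 0, 0, 0, 0.22, 0, 0, 0, 0.2, 0, 0, 0, 0, 0]
}}

```text
t: 3.48
eef_pos: [472.7, 232.0, 101.9]
tcp_rot: [3.141, 0.004, 0.189]
ft_force: [-0.0, -0.5, 0.4]
opening: 0.63
grip_force: 0.0
```

Run:
```python
from h import *
st()
a=viewer.read_camera("top")[140:270,140:280,::-1];b=viewer.read_camera("scene")[120:260,270:410,::-1]
cv2.imwrite("pics/tab.png",np.hstack([cv2.resize(x,(400,400),interpolation=cv2.INTER_CUBIC) for x in(a,b)]))
```

```text
t 3.48 p [472.7 232.  101.9] rpy [3.141 0.004 0.189] F [-0.  -0.5  0.4] op 59.9 g 0.0
```

View pics/tab.png

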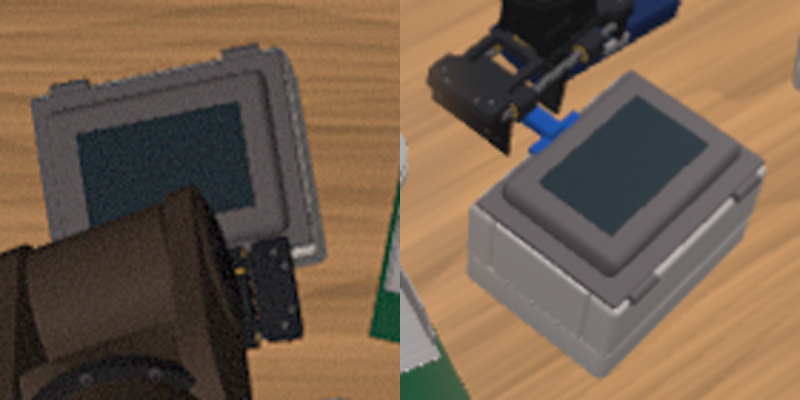

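The tab stem sits between the fingers (right panel, about (550,125)). I'll close on it and compute the arc.

Emit:
{"name": "move_arm", "arguments": {
  "moves": [0, 0, 0, 0, 0, 0, 0, 0, 0, 0, 0, 0, 0, 0, 0, 0, 0, 0, 0, 0, 0, 0, 0, 0],
  "claw": 5
}}

```text
t: 4.32
eef_pos: [473.4, 234.2, 103.7]
tcp_rot: [-3.139, -0.001, 0.189]
ft_force: [-3.4, 16.4, 0.9]
opening: 0.206
grip_force: 30.0
```

Run:
```python
from h import *
st()
t=np.linspace(0,1.72,21);x=-180*np.cos(t)+5.5*np.sin(t);z=180*np.sin(t)+5.5*np.cos(t)
print(np.c_[np.diff(x),-np.diff(z)].__truediv__(150).round(3).tolist())
```

```text
t 4.33 p [473.4 234.2 103.7] rpy [-3.139e+00 -1.000e-03  1.890e-01] F [-3.4 16.4  0.9] op 19.6 g 30.0
[[0.008, -0.103], [0.016, -0.102], [0.025, -0.1], [0.034, -0.098], [0.042, -0.094], [0.05, -0.09], [0.057, -0.086], [0.065, -0.081], [0.071, -0.075], [0.077, -0.068], [0.083, -0.061], [0.088, -0.054], [0.092, -0.046], [0.096, -0.038], [0.099, -0.03], [0.101, -0.021], [0.102, -0.012], [0.103, -0.004], [0.103, 0.005], [0.102, 0.014]]
```

Emit:
{"name": "move_arm", "arguments": {
  "moves": [0.008, -0.012, -0.103, 0, 0.016, 0, -0.102, 0, 0.025, 0, -0.1, 0, 0.034, 0, -0.098, 0, 0.042, 0, -0.094, 0, 0.05, 0, -0.09, 0, 0.057, 0, -0.086, 0, 0.065, 0, -0.081, 0, 0.071, 0, -0.075, 0, 0.077, 0, -0.068, 0]
}}

```text
t: 5.58
eef_pos: [538.7, 247.6, 238.2]
tcp_rot: [-3.14, 0.001, 0.19]
ft_force: [-0.7, 7.4, -5.7]
opening: 0.204
grip_force: 30.0
```

Emit:
{"name": "move_arm", "arguments": {
  "moves": [0.083, 0, -0.061, 0, 0.088, 0, -0.054, 0, 0.092, 0, -0.046, 0, 0.096, 0, -0.038, 0, 0.099, 0, -0.03, 0, 0.101, 0, -0.021, 0, 0.102, 0, -0.012, 0, 0.103, 0, -0.004, 0, 0.103, 0, 0.005, 0, 0.102, 0, 0.014, 0]
}}

```text
t: 6.82
eef_pos: [681.7, 276.4, 276.8]
tcp_rot: [-3.138, -0.002, 0.19]
ft_force: [-2.4, 10.0, 7.1]
opening: 0.206
grip_force: 30.0
```

Emit:
{"name": "move_arm", "arguments": {
  "moves": [0, 0, 0, 0, 0, 0, 0, 0, 0, 0, 0, 0, 0, 0, -0.2, 0, 0, 0, -0.25, 0, -0.3, 0, 0, 0, -0.35, 0, 0, 0, -0.35, 0, 0, 0, -0.35, 0, 0, 0],
  "claw": 50
}}

```text
t: 7.95
eef_pos: [480.9, 235.3, 342.8]
tcp_rot: [3.141, -0.0, 0.189]
ft_force: [0.5, -0.4, 0.1]
opening: 0.524
grip_force: 0.0
```

Run:
```python
from h import *
b=viewer.read_camera("scene")[:,:,::-1];cv2.imwrite("pics/open.png",b)
plan([(466,52,260),(466,52,65)],yaw=-.18)
```

```text
t 8.0 p [475.6 234.5 343.3] rpy [3.141e+00 2.000e-03 1.900e-01] F [-0.   1.8  4.3] op 50.0 g 0.0
turn 0.235
[466.  52. 260.] total [0.155 1.208 0.555] rows 4 each [0.039 0.302 0.139]
[466.  52.  65.] total [0.  0.  1.3] rows 4 each [0.    0.    0.325]
```

View pics/open.png

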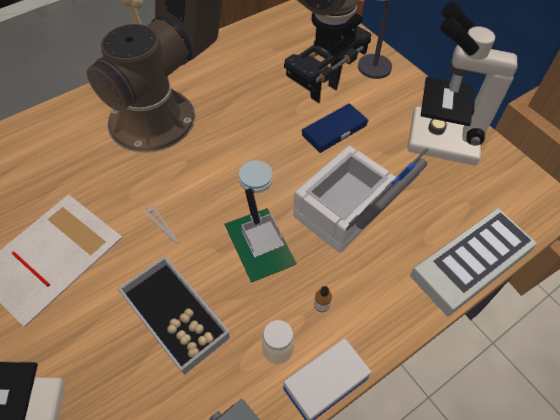

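The lid rests open against its stop at about scene px (395,190), and the scoop is untouched. Next I go to the scoop handle.

Emit:
{"name": "move_arm", "arguments": {
  "moves": [0, 0, 0.1, 0.08, 0, 0, 0.1, 0.08, 0, 0, 0.1, 0.075, 0.037, 0.3, 0.1, 0, 0.037, 0.3, 0.1, 0, 0.037, 0.3, 0.05, 0, 0.037, 0.31, 0, 0, 0, 0, 0, 0]
}}

```text
t: 9.0
eef_pos: [471.9, 51.0, 260.4]
tcp_rot: [3.141, -0.0, -0.184]
ft_force: [-0.6, 0.2, -0.7]
opening: 0.525
grip_force: 0.0
```

Run:
```python
from h import *
plan([(466,51.5,110),(466,51.5,65)],yaw=-.178)
```

```text
t 9.0 p [471.9  51.  260.4] rpy [ 3.141 -0.    -0.184] F [-0.6  0.2 -0.7] op 49.9 g 0.0
turn -0.004
[466.   51.5 110. ] total [-0.039  0.004  1.003] rows 3 each [-0.013  0.001  0.334]
[466.   51.5  65. ] total [0.  0.  0.3] rows 1 each [0.  0.  0.3]
```

Emit:
{"name": "move_arm", "arguments": {
  "moves": [-0.013, 0, 0.33, -0.004, -0.013, 0, 0.33, 0, -0.013, 0, 0.3, 0, 0, 0, 0.2, 0, 0, 0, 0.14, 0, 0, 0, 0, 0]
}}

```text
t: 9.75
eef_pos: [465.9, 55.0, 64.3]
tcp_rot: [3.141, 0.002, -0.173]
ft_force: [0.5, 1.1, 0.0]
opening: 0.526
grip_force: 0.0
```

Run:
```python
from h import *
st()
a=viewer.read_camera("top")[180:280,240:350,::-1];b=viewer.read_camera("scene")[160:300,200:340,::-1]
cv2.imwrite("pics/grip.png",np.hstack([cv2.resize(x,(400,400),interpolation=cv2.INTER_CUBIC) for x in(a,b)]))
```

```text
t 9.75 p [465.9  55.   64.3] rpy [ 3.141e+00  2.000e-03 -1.730e-01] F [0.5 1.1 0. ] op 50.0 g 0.0
```

View pics/grip.png

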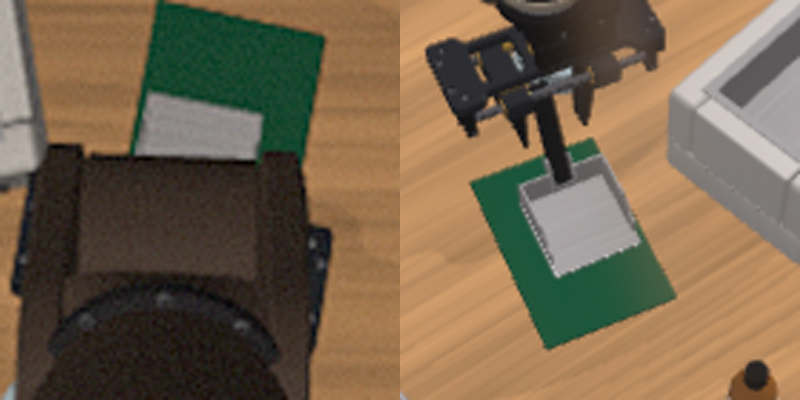

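The handle stands between the fingers (right panel (555,130)). I'll close on it.

Emit:
{"name": "move_arm", "arguments": {
  "moves": [0, 0.02, 0, 0, 0, 0, 0, 0, 0, 0, 0, 0, 0, 0, 0, 0, 0, 0, 0, 0, 0, 0, 0, 0],
  "claw": 5
}}

```text
t: 10.6
eef_pos: [465.9, 51.5, 65.4]
tcp_rot: [3.142, -0.0, -0.174]
ft_force: [-1.9, -0.1, 5.1]
opening: 0.187
grip_force: 30.0
```

Emit:
{"name": "move_arm", "arguments": {
  "moves": [0, 0, -0.1, 0, 0, 0, -0.2, 0, 0, 0, -0.25, 0, 0, 0, -0.1, 0, 0, 0, 0, 0]
}}

```text
t: 11.22
eef_pos: [466.0, 51.5, 163.2]
tcp_rot: [-3.141, -0.002, -0.174]
ft_force: [-0.4, -0.4, -1.7]
opening: 0.19
grip_force: 30.0
```

Run:
```python
from h import *
# pan centre/yaw, start in -x half
c=np.array([585.4,-236.9]);u=np.array([np.cos(.1),np.sin(.1)])
for o in(-66,-60,70): print(o,"scoop origin",(c+u*o).round(1),"grip",(c+u*(o-66.4)).round(1))
st()
b=viewer.read_camera("scene")[100:300,150:350,::-1]
cv2.imwrite("pics/lift.png",cv2.resize(b,(500,500),interpolation=cv2.INTER_CUBIC))
```

```text
-66 scoop origin [ 519.7 -243.5] grip [ 453.7 -250.1]
-60 scoop origin [ 525.7 -242.9] grip [ 459.6 -249.5]
70 scoop origin [ 655.1 -229.9] grip [ 589.  -236.5]
t 11.22 p [466.   51.5 163.2] rpy [-3.141e+00 -2.000e-03 -1.740e-01] F [-0.4 -0.4 -1.7] op 18.0 g 30.0
```

View pics/lift.png

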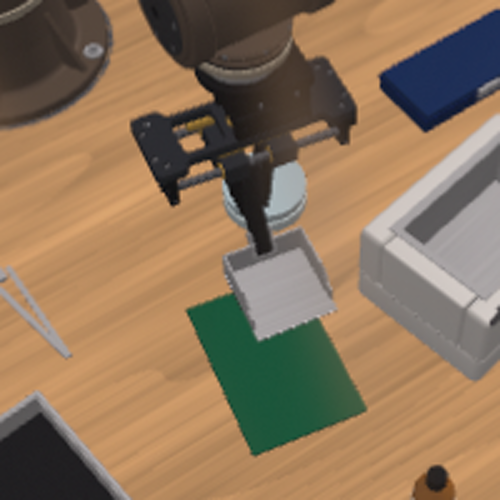

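The scoop hangs level in the grip. I move over the pan's empty half.

Run:
```python
from h import *
plan([(462,-249.4,165)],yaw=.101)
```

```text
t 11.28 p [465.6  51.5 162.4] rpy [ 3.141  0.    -0.174] F [-0.4 -0.9 -2.4] op 17.7 g 30.0
turn -0.175
[ 462.  -249.4  165. ] total [-0.226  1.993 -0.017] rows 6 each [-0.038  0.332 -0.003]
```

Emit:
{"name": "move_arm", "arguments": {
  "moves": [0, 0, -0.02, -0.06, 0, 0, 0, -0.06, 0, 0, 0, -0.055, -0.035, 0.25, 0, 0, -0.035, 0.29, 0, 0, -0.035, 0.29, 0, 0, -0.035, 0.29, 0, 0, -0.035, 0.29, 0, 0, -0.03, 0.29, 0, 0, -0.02, 0.29, 0, 0]
}}

```text
t: 12.52
eef_pos: [461.8, -250.1, 164.3]
tcp_rot: [-3.14, 0.002, 0.101]
ft_force: [0.6, -0.2, -2.3]
opening: 0.187
grip_force: 30.0
```

Emit:
{"name": "move_arm", "arguments": {
  "moves": [0, 0, 0, 0, 0, 0, 0, 0]
}}

```text
t: 12.78
eef_pos: [461.9, -248.3, 164.5]
tcp_rot: [-3.14, 0.002, 0.101]
ft_force: [0.3, -0.1, -1.7]
opening: 0.19
grip_force: 30.0
```

Run:
```python
from h import *
plan([(462,-249.4,84)],yaw=.101)
cv2.imwrite("pics/pan.png",np.hstack([cv2.resize(x,(400,400),interpolation=cv2.INTER_CUBIC) for x in(viewer.read_camera("scene")[220:380,100:260,::-1],viewer.read_camera("top")[140:260,350:470,::-1])]))
```

```text
t 12.78 p [ 461.9 -248.3  164.5] rpy [-3.14e+00  2.00e-03  1.01e-01] F [ 0.3 -0.1 -1.7] op 18.1 g 30.0
turn -0.0
[ 462.  -249.4   84. ] total [0.    0.008 0.537] rows 2 each [0.    0.004 0.268]
```

View pics/pan.png

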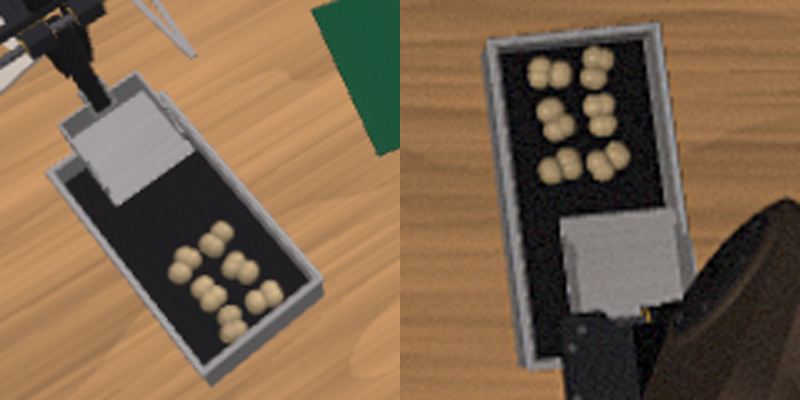

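The scoop is over the empty half and still level, and all six bones sit ahead of its lip. I check the lip alignment numerically.

Run:
```python
from h import *
A=lambda l:[[350+(x-400)/3.3333,140+y/3.3333] for x,y in l]
print(plane("top",A([(560,219),(674,208)]),104).round(1))
print(plane("top",A([(485,42),(659,25),(524,365)]),44).round(1))
print(plane("top",A([(545,75),(598,68),(553,118),(600,113),(560,165),(608,160)]),24).round(1))
```

```text
[[ 559.9 -198.5  104. ]
 [ 568.3 -277.2  104. ]]
[[ 696.9 -159.2   44. ]
 [ 710.9 -287.6   44. ]
 [ 460.5 -184.9   44. ]]
[[ 676.7 -207.4   24. ]
 [ 682.4 -247.1   24. ]
 [ 644.2 -212.9   24. ]
 [ 648.3 -248.    24. ]
 [ 608.9 -217.5   24. ]
 [ 613.  -253.3   24. ]]
```

Emit:
{"name": "move_arm", "arguments": {
  "moves": [0, 0, 0.2, 0, 0, 0, 0.2, 0, 0, 0, 0.1, 0, 0, 0, 0.02, 0, 0, 0, 0.015, 0, 0, 0, 0, 0]
}}

```text
t: 13.62
eef_pos: [462.7, -249.0, 86.1]
tcp_rot: [3.141, -0.001, 0.101]
ft_force: [-0.7, 1.2, -1.7]
opening: 0.189
grip_force: 30.0
```

Emit:
{"name": "move_arm", "arguments": {
  "moves": [0, 0, 0.015, 0, 0, 0, 0.015, 0, 0, 0, 0.01, 0, 0, 0, 0, 0]
}}

```text
t: 14.12
eef_pos: [462.4, -248.9, 79.3]
tcp_rot: [-3.141, 0.0, 0.101]
ft_force: [-0.3, 0.1, -2.7]
opening: 0.186
grip_force: 30.0
```

Emit:
{"name": "move_arm", "arguments": {
  "moves": [0, 0, 0.01, 0, 0, 0, 0.005, 0, 0, 0, 0, 0]
}}

```text
t: 14.5
eef_pos: [462.5, -249.0, 77.7]
tcp_rot: [3.141, -0.0, 0.101]
ft_force: [-2.0, 0.5, 5.9]
opening: 0.188
grip_force: 30.0
```

Emit:
{"name": "move_arm", "arguments": {
  "moves": [0.04, 0, 0, 0, 0.07, 0, 0, 0, 0.08, 0, 0, 0, 0.08, 0, 0, 0, 0.08, 0, 0, 0, 0.08, 0, 0, 0]
}}

```text
t: 15.25
eef_pos: [527.1, -242.5, 77.8]
tcp_rot: [3.141, -0.0, 0.101]
ft_force: [-3.0, -0.1, 5.6]
opening: 0.188
grip_force: 30.0
```

Run:
```python
from h import *
st()
cv2.imwrite("pics/scr1.png",np.hstack([cv2.resize(x,(400,400),interpolation=cv2.INTER_CUBIC) for x in(viewer.read_camera("scene")[220:380,100:260,::-1],viewer.read_camera("top")[140:260,350:470,::-1])]))
```

```text
t 15.25 p [ 527.1 -242.5   77.8] rpy [ 3.141 -0.     0.101] F [-3.  -0.1  5.6] op 17.9 g 30.0
```

View pics/scr1.png

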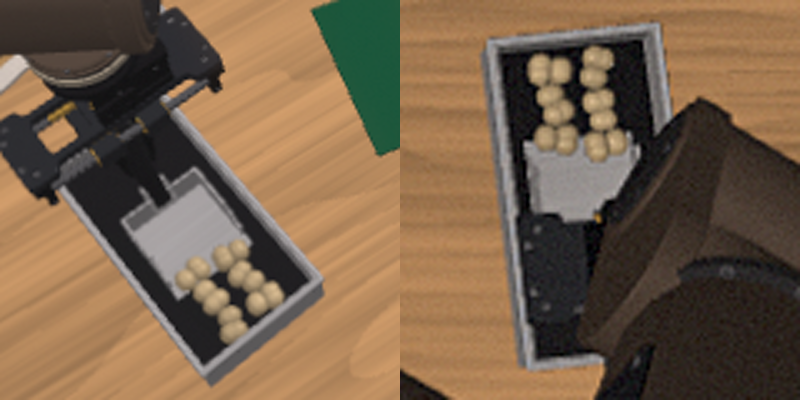

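Two bones have ridden onto the lip (right panel (555,138) and (605,145)), and the pan is unmoved. I continue scraping.

Emit:
{"name": "move_arm", "arguments": {
  "moves": [0.06, 0, 0, 0, 0.06, 0, 0, 0, 0.06, 0, 0, 0, 0.05, 0, 0, 0]
}}

```text
t: 15.85
eef_pos: [560.8, -239.0, 77.8]
tcp_rot: [3.141, 0.0, 0.101]
ft_force: [-3.9, 0.3, 8.2]
opening: 0.187
grip_force: 30.0
```

```bash
cat >> h.py <<'E'
def bones(tag=""):
    out=[]
    for n in("scene","top"):
        im=cv2.cvtColor(viewer.read_camera(n),cv2.COLOR_RGB2HSV).astype(int)
        sl=(slice(100,380),slice(80,420)) if n=="scene" else (slice(140,265),slice(140,450))
        H=im[sl];m=(H[:,:,2]>135)&(H[:,:,1]>45)&(H[:,:,1]<115)&(H[:,:,0]<25)
        k,l,s,c=cv2.connectedComponentsWithStats(m.astype(np.uint8))
        for i in range(1,k):
            if s[i,4]>15: print(tag,n,(c[i]+[sl[1].start,sl[0].start]).round(0),s[i,4])
E
python3 - <<'E'
from h import *
st();bones()
E
```

```text
t 15.85 p [ 560.8 -239.    77.8] rpy [3.141 0.    0.101] F [-3.9  0.3  8.2] op 17.8 g 30.0
 scene [338. 109.] 32
 scene [178. 141.] 30
 scene [334. 187.] 231
 scene [413. 153.] 32
 scene [265. 186.] 40
 scene [366. 228.] 48
 scene [ 86. 251.] 20
 scene [ 89. 268.] 23
 scene [204. 301.] 80
 scene [200. 332.] 316
 scene [276. 323.] 44
 scene [185. 339.] 329
 scene [277. 353.] 473
 scene [335. 357.] 123
 top [408. 158.] 78
 top [395. 164.] 157
 top [409. 174.] 131
 top [396. 179.] 77
```

Emit:
{"name": "move_arm", "arguments": {
  "moves": [0.05, 0, 0, 0, 0.05, 0, 0, 0, 0.04, 0, 0, 0]
}}

```text
t: 16.32
eef_pos: [581.7, -237.0, 77.8]
tcp_rot: [3.141, 0.0, 0.101]
ft_force: [-3.9, -0.7, 8.1]
opening: 0.186
grip_force: 30.0
```

Run:
```python
from h import *
st()
n="scene";p=proj(n,[[664+20,-229,18]])
im=viewer.read_camera("scene");H=cv2.cvtColor(im,cv2.COLOR_RGB2HSV)[280:380,150:260].astype(int)
# pan far corner & lip: print lip predicted px + pan rim corners from low-sat mask in top view
t=viewer.read_camera("top");H=cv2.cvtColor(t,cv2.COLOR_RGB2HSV).astype(int)[140:180,365:440]
g=(H[:,:,1]<60);ys=[np.where(g[:,c])[0][:1]+140 for c in(15,25,35,45,55)];print("far rim rows",ys)
t0=cv2.cvtColor(cv2.imread("pics/top0.png"),cv2.COLOR_BGR2HSV).astype(int)[140:180,365:440];g=t0[:,:,1]<60
print([np.where(g[:,c])[0][:1]+140 for c in(15,25,35,45,55)])
bones()
```

```text
t 16.32 p [ 581.7 -237.    77.8] rpy [3.141 0.    0.101] F [-3.9 -0.7  8.1] op 17.7 g 30.0
far rim rows [array([151]), array([150]), array([149]), array([148]), array([147])]
[array([152]), array([150]), array([149]), array([148]), array([147])]
 scene [336. 110.] 34
 scene [172. 145.] 21
 scene [334. 187.] 232
 scene [413. 153.] 33
 scene [242. 185.] 17
 scene [263. 188.] 32
 scene [150. 207.] 19
 scene [366. 228.] 48
 scene [286. 211.] 17
 scene [ 88. 251.] 26
 scene [ 89. 267.] 24
 scene [128. 281.] 20
 scene [207. 305.] 70
 scene [200. 332.] 332
 scene [276. 323.] 44
 scene [184. 340.] 342
 scene [277. 353.] 473
 scene [335. 356.] 125
 top [408. 158.] 76
 top [395. 163.] 162
 top [409. 168.] 41
 top [396. 177.] 48
```

Emit:
{"name": "move_arm", "arguments": {
  "moves": [0.04, 0, 0, 0, 0.03, 0, 0, 0, 0.0, 0, 0, 0]
}}

```text
t: 16.9
eef_pos: [592.2, -235.9, 77.8]
tcp_rot: [3.141, -0.0, 0.101]
ft_force: [-2.0, 0.7, 7.2]
opening: 0.186
grip_force: 30.0
```

Run:
```python
from h import *
st()
s=[viewer.read_camera("scene")[270:380,140:250,::-1],viewer.read_camera("top")[140:200,370:440,::-1]]
cv2.imwrite("pics/scr2.png",np.hstack([cv2.resize(x,(400,400),interpolation=cv2.INTER_CUBIC) for x in s]))
```

```text
t 16.9 p [ 592.2 -235.9   77.8] rpy [ 3.141 -0.     0.101] F [-2.   0.7  7.2] op 17.7 g 30.0
```

Emit:
{"name": "move_arm", "arguments": {
  "moves": [0, 0, -0.02, 0, 0, 0, -0.04, 0, -0.01, 0, -0.06, 0, -0.02, 0, -0.08, 0, -0.03, 0, -0.08, 0, -0.03, 0, -0.08, 0, -0.02, 0, -0.05, 0, -0.01, 0, -0.02, 0, 0, 0, 0, 0]
}}

```text
t: 18.12
eef_pos: [574.3, -237.6, 141.8]
tcp_rot: [3.141, -0.0, 0.101]
ft_force: [0.1, -0.8, -3.6]
opening: 0.188
grip_force: 30.0
```

Run:
```python
from h import *
st()
a=viewer.read_camera("scene")[230:380,110:260,::-1];b=viewer.read_camera("top")[130:210,370:450,::-1]
cv2.imwrite("pics/lift2.png",np.hstack([cv2.resize(x,(400,400),interpolation=cv2.INTER_CUBIC) for x in(a,b)]))
```

```text
t 18.12 p [ 574.3 -237.6  141.8] rpy [ 3.141 -0.     0.101] F [ 0.1 -0.8 -3.6] op 17.8 g 30.0
```

View pics/lift2.png

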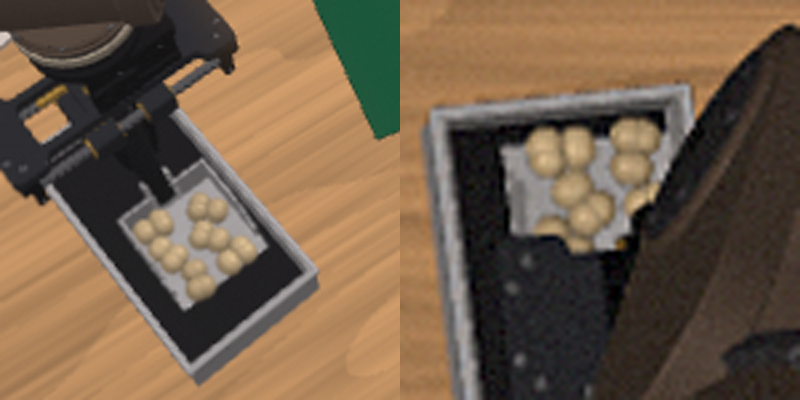

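All six bones are in the scoop, two of them close to the lip. I carry it gently.

Run:
```python
from h import *
plan([(574.3,-237.6,200),(512,240.3,200)],yaw=.19)
```

```text
t 18.23 p [ 574.3 -237.5  141.4] rpy [-3.141  0.     0.101] F [-0.5  0.4 -4.2] op 17.6 g 30.0
turn -0.056
[ 574.3 -237.6  200. ] total [-0.     0.001 -0.391] rows 2 each [-0.     0.    -0.195]
[512.  240.3 200. ] total [ 0.194 -3.207  0.   ] rows 10 each [ 0.019 -0.321  0.   ]
```

Emit:
{"name": "move_arm", "arguments": {
  "moves": [0, 0, -0.02, 0, 0, 0, -0.05, -0.01, 0, 0, -0.08, -0.015, 0, 0, -0.08, -0.015, 0, 0, -0.08, -0.01, 0, 0, -0.05, -0.007, 0, 0, -0.03, 0, 0, 0, 0, 0]
}}

```text
t: 19.23
eef_pos: [574.4, -237.5, 200.4]
tcp_rot: [3.141, -0.0, 0.191]
ft_force: [0.0, -0.7, -2.4]
opening: 0.184
grip_force: 30.0
```

Emit:
{"name": "move_arm", "arguments": {
  "moves": [0, -0.03, 0, 0, 0, -0.07, 0, 0, 0, -0.11, 0, 0, 0, -0.15, 0, 0, 0, -0.18, 0, 0, 0, -0.18, 0, 0, 0.01, -0.18, 0, 0, 0.01, -0.18, 0, 0, 0.01, -0.18, 0, 0, 0.01, -0.18, 0, 0]
}}

```text
t: 20.48
eef_pos: [538.5, -22.2, 200.4]
tcp_rot: [-3.142, -0.0, 0.192]
ft_force: [0.1, -0.4, -2.6]
opening: 0.19
grip_force: 30.0
```

Emit:
{"name": "move_arm", "arguments": {
  "moves": [0.01, -0.18, 0, 0, 0.01, -0.18, 0, 0, 0.01, -0.18, 0, 0, 0.01, -0.18, 0, 0, 0.02, -0.18, 0, 0, 0.02, -0.18, 0, 0, 0.02, -0.18, 0, 0, 0.02, -0.18, 0, 0, 0.02, -0.14, 0, 0, 0.01, -0.1, 0, 0]
}}

```text
t: 21.72
eef_pos: [512.6, 229.0, 200.3]
tcp_rot: [-3.142, -0.0, 0.192]
ft_force: [0.7, -0.4, -2.8]
opening: 0.186
grip_force: 30.0
```

Emit:
{"name": "move_arm", "arguments": {
  "moves": [0.005, -0.06, 0, 0, 0, -0.027, 0, 0, 0, 0, 0, 0]
}}

```text
t: 22.1
eef_pos: [511.8, 240.2, 200.2]
tcp_rot: [3.141, 0.0, 0.191]
ft_force: [-0.6, 0.1, -1.9]
opening: 0.186
grip_force: 30.0
```

Run:
```python
from h import *
plan([(512,240.3,200)],yaw=.19)
bones()
c=np.array([575,252.5,115.]);u=np.array([np.cos(.19),np.sin(.19),0]);v=np.array([-u[1],u[0],0])
print("tank rim px scene",proj("scene",[c+a*50*u+b*77*v for a,b in((1,1),(1,-1),(-1,-1),(-1,1))]).round(0).tolist())
im=viewer.read_camera("scene");H=cv2.cvtColor(im,cv2.COLOR_RGB2HSV).astype(int)
cv2.imwrite("pics/over.png",im[:,:,::-1])
p=proj("scene",[[620,240,140],[520,260,140],[565,215,140],[565,290,140]]).round(0);print(p.tolist())
```

```text
t 22.1 p [511.8 240.2 200.2] rpy [3.141 0.    0.191] F [-0.6  0.1 -1.9] op 17.7 g 30.0
turn 0.0
[512.  240.3 200. ] total [ 0.001 -0.     0.001] rows 1 each [ 0.001 -0.     0.001]
 scene [372. 159.] 88
 scene [414. 154.] 20
 scene [146. 152.] 16
 scene [304. 202.] 104
 scene [349. 166.] 63
 scene [344. 180.] 180
 scene [269. 182.] 27
 scene [358. 177.] 152
 scene [100. 219.] 50
 scene [160. 221.] 157
 scene [366. 228.] 48
 scene [ 92. 242.] 64
 scene [ 98. 260.] 29
 scene [195. 290.] 110
 scene [129. 286.] 65
 scene [277. 350.] 483
 scene [335. 357.] 120
 top [204. 177.] 37
 top [209. 192.] 52
 top [212. 205.] 17
tank rim px scene [[381.0, 178.0], [340.0, 215.0], [308.0, 191.0], [349.0, 155.0]]
[[354.0, 193.0], [334.0, 161.0], [331.0, 182.0], [356.0, 168.0]]
```

Emit:
{"name": "move_arm", "arguments": {
  "moves": [0, 0, 0.03, 0, 0, 0, 0.05, 0, 0, 0, 0.05, 0, 0, 0, 0.05, 0, 0, 0, 0.04, 0, 0, 0, 0.03, 0, 0, 0, 0.01, 0, 0, 0, 0, 0]
}}

```text
t: 23.25
eef_pos: [511.9, 240.4, 161.2]
tcp_rot: [3.142, -0.0, 0.191]
ft_force: [-0.3, -0.3, -2.7]
opening: 0.191
grip_force: 30.0
```

Emit:
{"name": "move_arm", "arguments": {
  "moves": [0.03, 0, 0, 0, 0.04, 0, 0, 0, 0.04, 0, 0, 0, 0.04, 0, 0, 0]
}}

```text
t: 23.75
eef_pos: [533.7, 244.6, 161.0]
tcp_rot: [3.141, 0.002, 0.191]
ft_force: [-5.2, -1.2, -1.6]
opening: 0.184
grip_force: 30.0
```

Emit:
{"name": "move_arm", "arguments": {
  "moves": [0.05, 0, -0.015, 0, 0.05, 0, -0.015, 0, 0.05, 0, -0.02, 0, 0.05, 0, -0.02, 0]
}}

```text
t: 24.25
eef_pos: [563.3, 250.3, 171.6]
tcp_rot: [3.141, 0.002, 0.191]
ft_force: [-5.3, -1.2, -1.1]
opening: 0.187
grip_force: 30.0
```

Emit:
{"name": "move_arm", "arguments": {
  "moves": [0.05, 0, -0.02, 0, 0.05, 0, -0.02, 0, 0.05, 0, -0.015, 0, 0.05, 0, -0.01, 0, 0.05, 0, -0.005, 0, 0.05, 0, 0, 0]
}}

```text
t: 25.0
eef_pos: [608.4, 259.0, 182.3]
tcp_rot: [3.142, -0.001, 0.191]
ft_force: [0.0, 0.7, -3.4]
opening: 0.165
grip_force: 30.0
```

Run:
```python
from h import *
st()
im=viewer.read_camera("scene");H=cv2.cvtColor(im,cv2.COLOR_RGB2HSV).astype(int)[120:230,290:410]
V=H[::4,::3]
# classes: b bone, s bright grey, g mid grey, k black, w wood
for r in V: print("".join("b" if (s>45 and s<130 and v>100 and h<25) else "w" if s>=130 and h<25 else "k" if v<60 else "B" if s>100 else "S" if v>150 else "g" for h,s,v in r))
```

```text
t 25.0 p [608.4 259.  182.3] rpy [ 3.142e+00 -1.000e-03  1.910e-01] F [ 0.   0.7 -3.4] op 15.6 g 30.0
bbbbbbbbbbBBBBBBBBBBBBkkkkkkkkkkbbgkkbbb
bbbbbbbgBBBBBBBBBBBBBBBkkkgggggggkkkkkkb
bbbbbBBBBBBBBBBBBBBBBBkkkkkkkkkkkkkkkkkb
bbbbgBBBBBBBBBBBBBBggkbkkkkkkkkkkkkkkkBb
bbbbbkBBBBBBBBBBBgggbbkkkkkkkkkkkkkkgkbb
bbbbbbkkBBBBBBBkkbbbbkkkBkkkkkkkkbggkBbb
bbbbbbbgkBBBkkkbbbbgkkkkkgkkkkkkggbbbbbb
bbbbbbbbbkBkkbbbbbkkwwkkkkkkkkkkkbbbbbbb
bbbbbbbbbbkbbbkkkkkBwkkkkkkkkgbkkbbbbbbb
bbbbbbbbbbbbbgkkkkkkkkkkkkkkkgBBbbbbbbbb
bbbbbbbbbbbbbBkkkkkkkkkkkkkkkbbbbbbbbbbb
bbbbbbbbbbbbbgkkkkkkkkkkkggkgSbbbbbbbbbb
bbbbbbbbbbbSSSSkkkkkkkkkgkkSSSSSbbbbbbbB
bbbbbbbbbSSSSSgggkkkkkkgkkkggSSSSbbbbgBB
bbbbbbbbSSSSSggggggkkkkkkggggggSSSSbBBBg
bbbbbbSSSSSggggggggggkgbggggggSSSSSBgggg
bbbbbSSSSSgggggggbbgbbbbgggggSSSSggggggg
bbbSSSSSgggggggggbbbbbbbbbgSSSSSggggggbb
bbSSSSSSggggSSSgggbbbbbbbbSSSSSggggggbbb
bbggSSSSSggSSSSSgggbbbbbbSSSSgggggggbbbb
bbgggSSSSSSSSSSSggggbbbSSSSSggggggbbbbbb
bbgggggSSSSSSSSSSgggbbSSSSSggggggbbbbbbb
bbgggggggSSSSSSSSSggSSSSSgggggggbbbbbbbb
bbgggggggggSSSSSSSSSSSSSggggggbbbbbbbbbb
bbggggggggggSSSSSSSSSSgggggggbbbbbbbbbbb
bbbgggggggggggSSSSSSSgggggggbbbbbbbbbbbb
bbbbbgggggggggggSSSSgggggggbbbbbbbbbbbbb
bbbbbbbgggggggggggSggggggbbbbbbbbbbbbbbb
```

Run:
```python
from h import *
im=cv2.imread("pics/lift2.png")
im=viewer.read_camera("scene");H=cv2.cvtColor(im,cv2.COLOR_RGB2HSV).astype(int)
for y in range(146,216):
    print(y,"".join("b" if (s>40 and v>90 and h<25) else " .:-=+*#%@"[::-1][min(9,v*10//230)] for h,s,v in H[y,318:388]))
s=monitor.state();g=s["eef_pos"]+[0,0,18.8]
print(proj("scene",[g,s["eef_pos"]]).round(0).tolist())
u=np.array([np.cos(.19),np.sin(.19),0])
for th in(20,40,60):
    t=np.radians(th);f=lambda x,z:g+u*((x+66.4)*np.cos(t)+(z-79.3)*np.sin(t))+np.array([0,0,1])*(-(x+66.4)*np.sin(t)+(z-79.3)*np.cos(t))
    v=np.array([-u[1],u[0],0])
    print(th,"lipL,lipR,rearL,rearR,top",proj("scene",[f(40,0)+40*v,f(40,0)-40*v,f(-40,32)+40*v,f(-40,32)-40*v,f(-79.5,107)]).round(0).tolist(),"lip",f(40,0).round(0),"rear",f(-40,0).round(0))
```

```text
146 ###*##*######bbbbbbbbbbbbbb*###%%#bbbb*#%%%%%%######%%@@@@@@@%%%%#####
147 ############bbbbbbbbbbbbbb*##%%%*bbbb*###%%%%%%######%@%@@@@%%%#######
148 ##########bbbbbbbbbbbbbbb*##%%%bbbbb*######%%%%%%####%@@@@@%%%########
149 ########bbbbbbbbb**###**###%%#bbbbb*########%%%%%%####%%@%%%%########%
150 ######bbbbbbbbbb###########%%bbbbb#%##########%%%%%#####%%%*bb*####%%%
151 *####bbbbbbbbbb*###########%#bbbb#%%%%#########%%%%#####%%%*bbb*##%%%%
152 b*#bbbbbbbbbbb*##%%##########*bbb#%%%%%##########%####%%%%#*b+bb*%%%%%
153 bbbbbbbbbbbbb*################***%%%%%%%#############%%%%%#*+++bb#%%%b
154 bbbbbbbbbbbb######*#############%%%%%%%%%%##########%%%%##*++**bb#%%bb
155 bbbbbbbbbbbb%###################%%%%%%%%%%%########%%%####*+*#***%*bbb
156 bbbbbbbbbbbb%%####################%%%%%%%%%%######%%%#######**###*bbbb
157 bbbbbbbbbbb#%%%#####%##############%%%%%%%%%#####%%%########bbb**bbbbb
158 bbbbbbbbbbb%%%%%%##+=################%%%%%%####%%%%#########bbbbbbbbbb
159 bbbbbbbbbbb@%%%%%%#**##################%%%####%%%%########%*bbbbbbbbbb
160 bbbbbbbbbbb*@%%%%%%##########################%
[... 3941 characters left out ...]
   .:-::::::::::::::::.      .=*#################bbbbbbbbb
214 =====-:.        ..:::::::::::::::.    ...=*#################bbbbbbbbbb
215 ======-:.         .:-:::::::::::.    .-=+*#################bbbbbbbbbbb
[[361.0, 170.0], [360.0, 175.0]]
20 lipL,lipR,rearL,rearR,top [[388.0, 206.0], [368.0, 226.0], [371.0, 176.0], [350.0, 196.0], [362.0, 160.0]] lip [680. 273.  90.] rear [606. 258. 117.]
40 lipL,lipR,rearL,rearR,top [[373.0, 200.0], [353.0, 220.0], [365.0, 172.0], [343.0, 191.0], [366.0, 163.0]] lip [638. 265.  72.] rear [578. 253. 123.]
60 lipL,lipR,rearL,rearR,top [[359.0, 190.0], [338.0, 209.0], [360.0, 166.0], [338.0, 185.0], [369.0, 167.0]] lip [593. 256.  69.] rear [554. 248. 138.]
```

Emit:
{"name": "move_arm", "arguments": {
  "moves": [-0.03, 0, 0, 0, -0.05, 0, 0, 0, -0.05, 0, 0, 0, -0.05, 0, 0, 0, 0, 0, 0, 0, 0, 0, 0, 0]
}}

```text
t: 25.85
eef_pos: [581.1, 253.7, 182.3]
tcp_rot: [3.142, -0.0, 0.191]
ft_force: [-0.5, -0.2, -2.7]
opening: 0.177
grip_force: 29.9
```

```bash
cat >> h.py <<'E'
def asc(n,x0,x1,y0,y1,sx=1,sy=1):
    H=cv2.cvtColor(viewer.read_camera(n),cv2.COLOR_RGB2HSV).astype(int)
    for y in range(y0,y1,sy):
        print(y,"".join("b" if (s>40 and v>90 and h<25) else "G" if s>100 and 50<h<90 else " .:-=+*#%@"[::-1][min(9,v*10//230)] for h,s,v in H[y,x0:x1:sx]))
E
python3 - <<'E'
from h import *
st();asc("scene",318,388,150,214,1,1)
E
```

```text
t 25.85 p [581.1 253.7 182.3] rpy [ 3.142 -0.     0.191] F [-0.5 -0.2 -2.7] op 16.8 g 29.9
150 %%%%%%####################%%%%%%%####%%%%########bbbbbbbbbbbbbbbbbbbbb
151 #%%%%%%#**#################%%%%%####%%%%#########bbbbbbbbbbbbbbbbbbbbb
152 *@%%%%%%######################%####%%%%########%#bbbbbbbbbbbbbbbbbbbbb
153 bb@%%%%%%%#####################%#%%%#**######%%%bbbbbbbbbbbbbbbbbbbbbb
154 bb@@@%%%%%%######################%%%*bbb*###%%%%bbbbbbbbbbbbbbbbbbbbbb
155 bb%%%%%%%%%%%###################%%%#**bbb*%%%%%%bbbbbbbbbbbbbbbbbbbbbb
156 bb@%#%@%%%%%%%##################%%%#**+bbb%%%%#-.bbbbbbbbbbbbbbbbbbbbb
157 bb@%%%%@@%%%%%%%#################%%#*+***b%%%#-.  bbbbbbbbbbbbbbbbbbbb
158 bb#@@%@@@@@%%%%%%##*###############*+***b*%%#-..   bbbbbbbbbbbbbbbbbbb
159 bbb*@@@@@@@@%%%%%%########*#######++**##*#%#=...    .bbbbbbbbbbbbbbbbb
160 bbbbb@@@@@@@@%%%%%%%############%*+**#%%%%%+:....     bbbbbbbbbbbbbbbb
161 bbbbbb#@@@@@@@%%%%%%%##########%#**#%%%%%%*=::.....    .bbbbbbbbbbbbbb
162 bbbbbbb*@@@@@@@@%%%%%%%#######%%#*#%%%%%%%*=::::...      bbbbbbbbbbbbb
163 bbbbbbbbb#@@@@@@@%%%%%%%####%%
[... 3090 characters left out ...]
    .:+***#***+++++++****
205 ......::::::::::::::::--++++=---bbb-:::::..     .:*#####****+++++****b
206 .......:-::::::::::::::-=+++=---=b-:::::..     .:+#######****+++****bb
207 ........:-:::::::::::::::-+++=----:::::..     .:+########**********bbb
208 ...... ...::::::::::::::-+=+=----:::::..     .:+##########*******#bbbb
209 . ......  .:-::::::::::::------::::::..      .+#############****#bbbbb
210 :........  .:-:::::::::::::---::::::..      .=*#################*bbbbb
211 =-:........ ..:::::::::::::::::::::..      .=*#################bbbbbbb
212 ==-:. ....    .:-::::::::::::::::::.      .=*#################bbbbbbbb
213 ====:......    .:-::::::::::::::::.      .=*#################bbbbbbbbb
```

Run:
```python
from h import *
c=np.array([575,252.5,0.]);u=np.array([np.cos(.19),np.sin(.19),0]);v=np.array([-u[1],u[0],0])
for z in(51,115): print(z,(proj("scene",[c+a*50*u+b*77*v+[0,0,z] for a,b in((1,1),(1,-1),(-1,-1),(-1,1))])-[318,0]).round(0).tolist())
g=monitor.state()["eef_pos"]+[0,0,18.8]
for th in(0,20,40,50,60):
    t=np.radians(th);f=lambda x,z:g+u*((x+66.4)*np.cos(t)+(z-79.3)*np.sin(t))+np.array([0,0,1])*(-(x+66.4)*np.sin(t)+(z-79.3)*np.cos(t))
    print(th,(proj("scene",[f(40,0)+40*v,f(40,0)-40*v,f(-40,32)+40*v,f(-40,32)-40*v])-[318,0]).round(0).tolist(),"local lip",round((f(40,0)-c)@u),round(f(40,0)[2]))
# colour diff vs. open.png inside tank
a=cv2.imread("pics/open.png").astype(int);b=viewer.read_camera("scene")[:,:,::-1].astype(int);d=abs(a-b).max(2)
for y in range(150,214,2): print(y,"".join("#" if q>40 else "+" if q>18 else "." for q in d[y,318:388]))
```

```text
51 [[58.0, 193.0], [19.0, 230.0], [-11.0, 206.0], [28.0, 171.0]]
115 [[63.0, 178.0], [22.0, 215.0], [-10.0, 191.0], [31.0, 155.0]]
0 [[75.0, 200.0], [54.0, 220.0], [51.0, 172.0], [29.0, 192.0]] local lip 113 122
20 [[61.0, 199.0], [41.0, 219.0], [44.0, 170.0], [23.0, 189.0]] local lip 79 90
40 [[47.0, 194.0], [26.0, 213.0], [38.0, 165.0], [16.0, 184.0]] local lip 37 72
50 [[39.0, 189.0], [19.0, 208.0], [35.0, 163.0], [13.0, 182.0]] local lip 14 69
60 [[32.0, 184.0], [11.0, 202.0], [33.0, 160.0], [11.0, 178.0]] local lip -9 69
150 .+....############################################..+##...............
152 ##+###############################################....................
154 ..###############################################.....................
156 .###############################################......................
158 ..##############################+#+.+#########........................
160 ....##########################++#+..+#######..........................
162 ......+#####################++##+.#########...........................
164 .........+####################+++######
[... 1131 characters left out ...]
++.......................
196 ................+########.+##++####+++++###++.........................
198 ..................+#######++##############+...........................
200 ...................+#######++#####+++###+.............................
202 .....................+#######++####++++...............................
204 ......................+######+.#####+.................................
206 ........................+###+...##+...................................
208 .........................#+#+.........................................
210 ......................................................................
212 ......................................................................
```

Emit:
{"name": "move_arm", "arguments": {
  "moves": [0, 0, -0.04, 0, 0, 0, -0.06, 0, 0, 0, -0.06, 0, 0, 0, -0.04, 0, 0, 0, 0, 0, 0, 0, 0, 0]
}}

```text
t: 26.7
eef_pos: [581.0, 253.7, 212.0]
tcp_rot: [3.141, 0.0, 0.191]
ft_force: [-0.7, -0.0, -1.8]
opening: 0.175
grip_force: 30.0
```

Run:
```python
from h import *
F=[]
for i in range(8): viewer.read_camera("scene");F.append(monitor.state()["ft_force"])
print(np.mean(F,0).round(2));st();asc("scene",318,388,150,212,1,2)
```

```text
[-0.07 -0.18 -2.12]
t 27.1 p [581.1 253.7 212.1] rpy [3.141 0.    0.191] F [-1.  -0.2 -2.4] op 17.0 g 30.0
150 ###%%%@@@@@@@@%%%%%%%#############%#++*###*#%*bbbbbbbbbbbbbbbbbbbbbbbb
152 b*#bbbbb@@@@@@@@@%%%%%%%########%%#**#%%%%%%%bbbbbbbbbbbbbbbbbbbbbbbbb
154 bbbbbbbbbb*@@@@@@@@@%%%%%%%%%%%%#*##%@@%%%%%=.bbbbbbbbbbbbbbbbbbbbbbbb
156 bbbbbbbbbbbbb*@@@@@@@@%%%%%%%%%%#%%@@@%%%%%*:...bbbbbbbbbbbbbbbbbbbbbb
158 bbbbbbbbbbbbbbbb#@@@@@@%@@%%@@@@%@@@@%%%%%%=.......bbbbbbbbbbbbbbbbbbb
160 bbbbbbbbbbbbb....:=#@@@%%#%@@@@@@@@@%#++**+::.........bbbbbbbbbbbbbbbb
162 bbbbbbbbbbb.........:+@@%%%%@@@@@@%@%*++++=-::::......  .bbbbbbbbbbbbb
164 bbbbbbbbb..........:::-+*@@@%%#==#@@#++++++===-::::......  .bbbbbbbbbb
166 bbbbbb..........::::-=++++*@@%*----==++++++++==+=-::::...      bbbbbbb
168 bbbb..........::::-=+++++*#@%#=-------=++++++++=+++=-:::....      bbbb
170 bb..........::::-=+**++=-+%*=----------=++++++++==+++=--:::...       b
172 .........::::-=+**++===++=---------------=++++++++=+++++=--:::..     .
174 .......::::-=+**++=-----------------------=++++++++=+++++++==-:::...:-
176 .....::::-=+**
[... 631 characters left out ...]
bbbbbbbbbbbbbbbbbb=+****+
194 ****+=-:::--:::::::::-=++++++++bbbbbbbbbbbbbbbbbbbbbbbbbbbbbb++****+++
196 *++=--:---::::-::::::::-=++++++=bbbbbbbbbbbbbbbbbbbbbbbbbbb++****+++++
198 :-------:::--:::::::::::-==+++=-bbbbbbbbbbbbbbbbbbbbbbbbb++****+++++++
200 -::::::::--:::::::::::::::-=++++=bbbbbbbbbbbbbbbbbb...-++****+++++++++
202 ..-:::::-::::::::::::::::::-=------bbbbbbbbbbbbbbbbb-=+****+++++++++**
204 ....:-:::::::::::::::::::::::------::--:--bbbbbbbbb****#***+++++++****
206 .......:-:::::::::::::::::::::::::::::::....-bbbb*#######****+++***#bb
208 ..........-:::::::::::::::::::::::::::.....  .:*###########******#bbbb
210 -...........:-::::::::::::::::::::::.....   .=*#################*bbbbb
```

Run:
```python
from h import *
c=np.array([575,252.5,0.]);u=np.array([np.cos(.19),np.sin(.19),0]);v=np.array([-u[1],u[0],0])
g=monitor.state()["eef_pos"]+[0,0,18.8]
for th in(0,10,15,20,25,30,40,50):
    t=np.radians(th);f=lambda x,z:g+u*((x+66.4)*np.cos(t)+(z-79.3)*np.sin(t))+np.array([0,0,1])*(-(x+66.4)*np.sin(t)+(z-79.3)*np.cos(t))
    print(th,(proj("scene",[f(40,0)+40*v,f(40,0)-40*v,f(-40,32)+40*v,f(-40,32)-40*v,f(10,32)-40*v,f(-40,2)-37*v])-[318,0]).round(0).tolist(),"local lip",round((f(40,0)-c)@u),round(f(40,0)[2]))
st();asc("scene",300,400,140,220,2,2)
```

```text
0 [[78.0, 192.0], [56.0, 213.0], [53.0, 164.0], [30.0, 184.0], [48.0, 197.0], [30.0, 191.0]] local lip 113 152
10 [[71.0, 193.0], [50.0, 213.0], [49.0, 163.0], [27.0, 183.0], [44.0, 198.0], [25.0, 189.0]] local lip 97 134
15 [[67.0, 193.0], [46.0, 213.0], [48.0, 163.0], [26.0, 182.0], [41.0, 198.0], [22.0, 187.0]] local lip 88 127
20 [[64.0, 192.0], [42.0, 212.0], [46.0, 162.0], [24.0, 181.0], [39.0, 198.0], [20.0, 185.0]] local lip 79 120
25 [[60.0, 191.0], [39.0, 211.0], [44.0, 161.0], [22.0, 180.0], [37.0, 197.0], [18.0, 184.0]] local lip 69 114
30 [[56.0, 190.0], [35.0, 210.0], [43.0, 160.0], [21.0, 179.0], [34.0, 196.0], [15.0, 182.0]] local lip 59 109
40 [[48.0, 186.0], [27.0, 206.0], [40.0, 157.0], [18.0, 177.0], [29.0, 194.0], [11.0, 177.0]] local lip 37 102
50 [[41.0, 182.0], [20.0, 201.0], [37.0, 154.0], [15.0, 174.0], [24.0, 192.0], [7.0, 173.0]] local lip 14 98
t 27.15 p [581.1 253.7 212.1] rpy [3.141 0.    0.191] F [-0.3 -0.3 -3.4] op 17.0 g 30.0
140 bbbb###***%%%#*########%%%%##%%####bb#bbbbbbbbbbbb
142 bbbbb####*@%%%##########%###%%#####bbbbbbbbbbbbbbb
144 bbbbbb####*@
[... 1373 characters left out ...]
*+-:::::::=++++bbbbbbbbbbbbbbb+**++++**b
196 -.::..-:-*+-:-:::::::=+++bbbbbbbbbbbbbb+**++++**bb
198 ==.....:::---::-:::::-=+=bbbbbbbbbbbbb+**++++**bbb
200 ===......-::::-:::::::-++=bbbbbbbbb.-+**++++**bbbb
202 ====:.....-::-:::::::::=---bbbbbbbb-+**++++**bbbbb
204 =====-.....:::::::::::::---:-:bbbbb****+++**bbbbbb
206 ======-......-:::::::::::::::..-bb###***+**bbbbbbb
208 ========:.....-:::::::::::::... :######***bbbbbbbb
210 =========-.....::::::::::::..  .*########*bbbbbbbb
212 ==========-......-:::::::::.. .*########bbbbbbbbbb
214 =-==========:.....-:::::::....*########bbbbbbbbbbb
216 =============:.....::::::...+#########bbbbbbbbbbbb
218 ==============-.....--::...+#########bbbbbbbbbbbbb
```

Run:
```python
from h import *
c=np.array([575,252.5,0.]);u=np.array([np.cos(.19),np.sin(.19),0]);v=np.array([-u[1],u[0],0])
for nm,uv in(("lipR",(34,203)),("rearR",(13,177)),("boneTip",(62,192)),("boneLow",(48,206)),("boneR2",(50,182))):
    for z in(110,125,140,155):
        p=plane("scene",[(318+uv[0],uv[1])],z)[0]-c;print(nm,z,round(p@u),round(p@v),end=" | ")
    print()
H=cv2.cvtColor(viewer.read_camera("top"),cv2.COLOR_RGB2HSV).astype(int)
for y in range(150,235,2): print(y,"".join("b" if (s>40 and v>90 and h<25) else "B" if s>100 and v>60 else " .:-=+*#%@"[::-1][min(9,v*10//230)] for h,s,v in H[y,150:256]))
```

```text
lipR 110 46 -28 | lipR 125 51 -37 | lipR 140 56 -47 | lipR 155 61 -56 | 
rearR 110 -40 -4 | rearR 125 -34 -14 | rearR 140 -27 -24 | rearR 155 -21 -34 | 
boneTip 110 73 44 | boneTip 125 78 34 | boneTip 140 83 23 | boneTip 155 88 13 | 
boneLow 110 75 -11 | boneLow 125 79 -21 | boneLow 140 84 -31 | boneLow 155 89 -40 | 
boneR2 110 34 48 | boneR2 125 39 37 | boneR2 140 45 26 | boneR2 155 50 16 | 
150 ***********************##*###*###*##%%%##%%@@%@@%#####################################*bbbbbbbbbbbbbbbbbbb
152 **BB********************#*#####*##**#%%##%%@@@%@%######################################bbbbbbbbbbbbbbbbbbb
154 ************************#####B####***#%%##%%@@%@@%############%%%%%%%%%%%%#############*bbbbbbbbbbbbbbbbbb
156 ********#**************B*#*#*##*#*#*##%%###%%%%@%@%#########%%%%%%%%%%%%%%%#*****+==-:::-bbbbbbbbbbbbbbbbb
158 ***B*******************#**B##*#*###B##%%%%##%%@%@%%########%%%%%%%#***%%%%%#*#**+:..:..:-+bbbbbbbbbbbbbbbb
160 *#*****************#*B**#*#****##**####%%%###%%%@@@%###%%%%%%%%%%%%%%%%%%%%*:...........:=+bbbbbbbbbbbbbbb
162 ************B***#*#***##*##*##***#
[... 3368 characters left out ...]
....................::::---=+++*bb
224 ##########################%####%%#%##%#%%#%%%%%%%#######%%%%%@+:................::::::---=+++*+*++++**+bbb
226 ##############################%####%%%%%%%%%%%%%%%%#######%%%@*:.....::::::---==++**++++**##*bbbbbbbbbbbbb
228 #B#############################%##%#%#%%%#%%%%%%%%%%#######%%@*-:---=++****++******BB##Bbbbbbbbbbbbbbbbbbb
230 ############################%##%##%##%%%#%%%%#%%%%%%%#####%%%%**+++***+====+*bbbbBbbbbbbbbbbbbbbbbbbbbbbbb
232 ###############################%##%%%#%#%%%%%%%%%%%%%%#%%%%#*=-=++bbbbbbbbbbbbbbbbbbbbbbbbbbbbbbbbbbbbbbbb
234 ###############################%#%##%##%%%%#%%%%%%%%%%%#bbbbbbbbbbbbbbbbbbbbbbbbbbbbbbbbbbbbbbbbbbbbbbbbbb
```

Emit:
{"name": "move_arm", "arguments": {
  "moves": [0.015, 0, 0.01, 0, 0.015, 0, 0.02, 0, 0, 0, 0.03, 0, 0, 0, 0.03, 0, 0, 0, 0, 0]
}}

```text
t: 27.88
eef_pos: [585.3, 254.5, 198.1]
tcp_rot: [3.141, 0.001, 0.191]
ft_force: [-0.6, 0.1, -2.1]
opening: 0.18
grip_force: 30.0
```

Run:
```python
from h import *
st();asc("scene",318,398,150,214,1,2)
```

```text
t 27.88 p [585.3 254.5 198.1] rpy [3.141e+00 1.000e-03 1.910e-01] F [-0.6  0.1 -2.1] op 17.1 g 30.0
150 ###%@@@%%%%%%%#####################%%%%*bbb####%%%%bbbbbbbbbbbbbbbbbbbbbbbbbbbbb
152 b*##@%#%%@%%%%%%%##################%%%#**+bb#%%%%%bbbbbbbbbbbbbbbbbbbbbbbbbbbbbb
154 bbbb#@%%@@@@%%%%%%%###*+%###########%#++***b*%%#bbbbbbbbbbbbbbbbbbbbbbbbbbbbbbbb
156 bbbbbb*@@@@@@@@%%%%%%%############%#*+*#####%#-.bbbbbbbbbbbbbbbbbbbbbbbbbbbbbbbb
158 bbbbbbbbb*@@@@@@@@%%%%%%%#######%%%#*#%%%%%%%=..   bbbbbbbbbbbbbbbbbbbbbbbbbbbbb
160 bbbbbbbbbbbb#@@@@@@@@%%%%%%%%%%%%#**%%@%%%%%*:....    bbbbbbbbbbbbbbbbbbbbbbbbbb
162 bbbbbbbbbbb..:=#@@@@@@@@%%%%%%%%%#%%@@%%%%%*=:::....     bbbbbbbbbbbbbbbbbbbbbbb
164 bbbbbbbbb.......:=@@@@@@%%@%@@@@@@@@@%#*#%%#+=-::::..       bbbbbbbbbbbbbbbbbbbb
166 bbbbbb..........:::-*@@@%%#%@@@@@@@@@#*+++==++++=-::::.        bbbbbbbbbbbbbbbbb
168 bbbb..........::::-=+**#@@%%@@@#*@@@%#++++++=++++++=-:::..        bbbbbbbbbbbbbb
170 bb..........::::-=+****++*%@@%#+--=*%*+++++++==++++++=--:::..        bbbbbbbbbbb
172 .........::::-=+*******+++*%@@*-------=++++++++=++++++++=-:::
[... 1019 characters left out ...]
++***+++++++++***#bb
198 :-:::-:::::-:::::::::-==+++++++=bbbbbbbbbbbbbbbbbbbbbbbbb++****+++++++++****bbbb
200 -::::::::--::::::::::::-=+++++++bbbbbbbbbb-bbbbbbbb...-++****+++++++++****bbbbbb
202 ..-:::::-::::::::::::::::-=++++==--=bbbb--bbbbbbbbbb:=+****+++++++++****bbbbbbbb
204 ....::::::::::::::::::::::-=++++-----::::-bbbbbbbbb****#***+++++++****bbbbbbbbbb
206 .......:-:::::::::::::::::::-==---::::::...-bbbbb*######*****+++****bbbbbbbbbbbb
208 ..........:::::::::::::::::::-=-::::::..     .:+###########******#bbbbbbbbbbbbbb
210 :...........:-::::::::::::::::::::::..      .=*#################*bbbbbbbbbbbbbbb
212 ==-:. ......  .:-::::::::::::::::::.      .=*#################bbbbbbbbbbbbbbbbbb
```

Emit:
{"name": "move_arm", "arguments": {
  "moves": [0, 0, 0.02, 0, 0, 0, 0.02, 0, 0, 0, 0, 0]
}}

```text
t: 28.3
eef_pos: [585.4, 254.5, 192.4]
tcp_rot: [3.141, 0.0, 0.191]
ft_force: [-0.9, -0.2, -1.9]
opening: 0.178
grip_force: 30.0
```

Run:
```python
from h import *
asc("scene",318,388,164,214,1,1)
c=np.array([575,252.5,0.]);u=np.array([np.cos(.19),np.sin(.19),0]);v=np.array([-u[1],u[0],0])
print((proj("scene",[c+x*u+y*v+[0,0,115] for x in(50,80) for y in(-40,0,40)])-[318,0]).round(0).tolist())
```

```text
164 bbbbbbbbb....:=#@@@@@@@@%%%%%%%%#%%@@@%%%%%#+=-::::..       bbbbbbbbbb
165 bbbbbbbb.......:+@@@@@@@@%%%%%@%%%@@@%##%%%#+++-::::..       bbbbbbbbb
166 bbbbbb..........-+@@@@@@@%%@%@@@@@@@@#**#%%*++++=-::::.        bbbbbbb
167 bbbbb..........::-=#@@@@%#%@@@@@@@@@@#*++++++++++=-::::.        bbbbbb
168 bbbb..........::::-+%@@@%%#%@@@@@@%@%#++++==+++++++=-:::..        bbbb
169 bbb..........::::-=+*#%@%%%%@@@@@@%@%#+++++==+++++++=-::::.        .bb
170 bb..........::::-=+****#@@%%@@%*+%@@%*++++++==+++++++=-::::..        b
171 b..........::::-++*******@%@%%#+-=*@#*++++++==+++++++++=-:::..        
172 .........::::-=+******+++*%@%%#=--=+*++++++++==+++++++++=-::::..     .
173 ........::::-=+*******++++*%@%+:----==++++++++==++++++++++=-:::..   .:
174 .......::::-=+********++++*%@%+-------=+++++++==+++++++++++==-:::...:-
175 ......::::-=+*********+++=+%%+---------=++++++++==+++++++++++=-:::::-:
176 .....::::-=+*********+++==##+-----------++++++++==+++++++++++++=:::::.
177 ....::::-=+*********+++==+#+------------=++++++++==+++++++++++++=:::::
178 ...::::-++*****+***++=-=++=--------------=++++
[... 2040 characters left out ...]
++++****b
206 .......:-::::::::::::::::::==+++=--:::::...-bbbbb*######*****+++****bb
207 ........:-:::::::::::::::::-=++=-::::::.. .....-*########**********bbb
208 ..........::::::::::::::::::----::::::..     .:+###########******#bbbb
209 . ..... ...:-:::::::::::::::::-::::::..      .+#############****#*bbbb
210 :........  .:-::::::::::::::::::::::..      .=*#################*bbbbb
211 =-:.......  ..:::::::::::::::::::::..      .=*#################bbbbbbb
212 ==-:. ......  .:-::::::::::::::::::.      .=*#################bbbbbbbb
213 ====:......    .:-::::::::::::::::.      .=*#################bbbbbbbbb
[[32.0, 206.0], [43.0, 196.0], [54.0, 186.0], [42.0, 213.0], [53.0, 203.0], [63.0, 193.0]]
```

Emit:
{"name": "move_arm", "arguments": {
  "moves": [0.03, 0, 0.01, 0, 0.05, 0, 0.02, 0, 0.05, 0, 0.02, 0, 0.05, 0, 0.02, 0, 0.05, 0, 0.02, 0, 0.05, 0, 0.02, 0, 0, 0, 0, 0]
}}

```text
t: 29.22
eef_pos: [627.1, 262.5, 175.6]
tcp_rot: [3.141, 0.001, 0.191]
ft_force: [-0.5, 0.4, -3.0]
opening: 0.154
grip_force: 30.0
```

Run:
```python
from h import *
st();asc("scene",318,388,150,212,1,2)
```

```text
t 29.23 p [627.1 262.5 175.6] rpy [3.141e+00 1.000e-03 1.910e-01] F [-0.5  0.4 -3. ] op 14.6 g 30.0
150 ######bbbbbbbbbbbbbbbbbbb..        .=*###%%%%%%%####***#@@@@@@@@@@@@@@
152 b*#bbbbbbbbbbbbbbbbbbbb..      .::+###%%%bbbb*%%%%%#######%@@@%@@%@%%%
154 bbbbbbbbbbbbbbbbbbbb..      ..:=+###%%#bbbbb#####%%%%%#####%%@@@@@@%%#
156 bbbbbbbbbbbbbbbbbb..  .-*####*####%%#bbbb*#########%%%%%%###%%%@%%%%%#
158 bbbbbbbbbbbbbbbb.   .=*############bbbb*%%%%##########%%%#####%%%*bbbb
160 bbbbbbbbbbbbb..  .:*###################%%%%%%%%#############%%%%#*++*b
162 bbbbbbbbbbb..    .+#####################%%%%%%%%%%########%%%####****b
164 bbbbbbbbb..     .=%%%%###%################%%%%%%%%%#####%%%########bbb
166 bbbbbb...      .:#%%%%%%##*##################%%%#####%%%%#######%%bbbb
168 bbbb..       .:::-+@@%%%%%%%#######################%%#*bbb%###%%%*bbbb
170 bb.        .::::-=%%%#%@%%%%%%####################%%%#**+bb#%%%%+:   b
172 .       .:::::=++*#@%%%@%@%%%%%%%###################*++**bb*%%+:.    .
174       .:::::=+*+++**#%@@@@@%@%%%%%%%#*#####**######*+*##%##%*-::.. .:-
176     .:::::=++++++++++
[... 624 characters left out ...]
bbbb-::bbbbbbbbbbb=++***+
194 +++++=::::::::::-=+++++++=--bbbbbbbbb-=bbbbbbbbbb:-bbbbbbbbbb+++***+++
196 +++=-::::::::::::--+++++++=bbbbbbbbbbbbbbbbbbbbbbbbbbbbbbbb+++***+++=+
198 :-:::::::::::::::::=+++++++=-bbbbbbbbbbbbbbbbbbbbbbbbbbbb++****+++=+++
200 -:::::::::::::::::::=+++++++=-bbbbbbbbbbb:-bbbbbbbb...-++****+++=+++++
202 ..:::::::::::::::::::=++++++++=bbbbbbbb::-bbbbbbbbbb:=+****++++++++++*
204    .:::::::::::::::::-+=+++++++-bbbbb::::-bbbbbbbbb****#***++++++++***
206       .:-::::::::::::::-=++++++--b-:::::...:bbbbb*######*****++++***bb
208         ..:::::::::::::::=++++++-:::::.      .:+*#########********bbbb
210 :.         .:-:::::::::::-=+++-:::::.       .=*#################bbbbbb
```

Run:
```python
from h import *
c=np.array([575,252.5,0.]);u=np.array([np.cos(.19),np.sin(.19),0]);v=np.array([-u[1],u[0],0])
def atv(uv,y):
    o,d=ray("scene",[(318+uv[0],uv[1])]);d=d[0];o=o-c;t=(y-o@v)/(d@v);p=o+t*d;return round(p@u),round(p[2])
for uv in((14,189),(16,188),(22,190),(26,195),(19,198),(25,206),(29,207),(33,207),(38,186),(39,190)): print(uv,"v-40",atv(uv,-40),"v-37",atv(uv,-37.5),"v+37",atv(uv,37.5))
g=monitor.state()["eef_pos"]+[0,0,18.8]-c;print("grip local",g@u,g@v,g[2])
st()
print(monitor.state()["moment"])
H=cv2.cvtColor(viewer.read_camera("scene"),cv2.COLOR_RGB2HSV).astype(int)
for y in range(120,192,1): print(y,"".join("b" if (s>40 and v>90 and h<25) else " .:-=+*#%@ABCDEFG"[::-1][min(16,v*16//120)] for h,s,v in H[y,325:390]))
```

```text
(14, 189) v-40 (-8, 126) v-37 (-10, 122) v+37 (-59, 2)
(16, 188) v-40 (-3, 135) v-37 (-5, 131) v+37 (-53, 12)
(22, 190) v-40 (14, 143) v-37 (12, 139) v+37 (-34, 22)
(26, 195) v-40 (27, 136) v-37 (26, 132) v+37 (-19, 14)
(19, 198) v-40 (10, 107) v-37 (8, 103) v+37 (-38, -19)
(25, 206) v-40 (30, 95) v-37 (29, 91) v+37 (-15, -33)
(29, 207) v-40 (42, 102) v-37 (40, 98) v+37 (-2, -25)
(33, 207) v-40 (52, 113) v-37 (51, 109) v+37 (10, -13)
(38, 186) v-40 (52, 195) v-37 (51, 192) v+37 (10, 81)
(39, 190) v-40 (57, 185) v-37 (56, 181) v+37 (15, 69)
grip local 52.75174408566079 0.047167260957052 194.66080714187137
t 29.27 p [626.8 262.5 175.9] rpy [3.141 0.    0.191] F [-1.  -0.7 -2.7] op 14.8 g 30.0
[-0.0284079   0.04767447 -0.02408307]
120 +++++++++++++++++++++++++++++++++#A@AACCCCCBCCCCCCCCCCCCCCCCCCCA@
121 ++++++++++++++++++++++++++++++++++#A@ABCCCBAABCCCCCCCCCBAABCCCCA@
122 +++++++++++++++++++++++++++++++++++#A@AABCB@%ACCCCCCCCCA%%ABCCAA@
123 +++++++++++++++++++++++++++++++++++#AA@AABB@%ABCCCCCCCCA%%ABCBA@@
124 +++++++++++++++++++++++++++++++++*#%@CA@@AAAABCCCCCCCCCBAABCBA@@A
125 ++++++++
[... 3977 characters left out ...]

182 ===========        :::::=EEEEEEEEDDDDDEEEEEE@+=+*=-:             
183 =========-              :=%DEEEEDCEDDEEEEEEC#-----:              
184 ========-                  =BEEEB#BEEEEEEEEC*.---.              :
185 =======-                    .BEECAABEEDBAEEA- --:              :-
186 ======-                       %EDDCDEE@==%E%: :.              :-=
187 =====-                         =BEEEEE+bb=+#.                --=*
188 ====-                           .%EED@bbb.--:  bbbbb        .-=**
189 ===-                             bbE%bbbbb--.  bbbbbbb      -=**+
190 ==.      :::::::                 bbbbbbbbb-:  bbbbbbbbb    -=*#+-
191 -       .-------.       bbbbb    bbbbbbbbb.   bbbbbbbbbb  -=*#+-:
```

Emit:
{"name": "move_arm", "arguments": {
  "moves": [-0.03, 0, 0, 0, -0.05, 0, 0, 0, -0.05, 0, 0, 0, -0.05, 0, 0, 0, 0, 0, 0, 0]
}}

```text
t: 29.95
eef_pos: [599.7, 257.4, 176.5]
tcp_rot: [3.142, 0.0, 0.191]
ft_force: [-0.4, -0.7, -3.6]
opening: 0.165
grip_force: 30.0
```

```bash
cat >> h.py <<'E'
C=np.array([575,252.5,0.]);U=np.array([np.cos(.19),np.sin(.19),0]);Vv=np.array([-U[1],U[0],0])
def atv(uv,y=-40):
    o,d=ray("scene",[(318+uv[0],uv[1])]);d=d[0];o=o-C;t=(y-o@Vv)/(d@Vv);p=o+t*d;return round(p@U),round(p[2])
E
python3 - <<'E'
from h import *
st();asc("scene",318,388,164,212,1,1)
g=monitor.state()["eef_pos"]+[0,0,18.8]-C;print("grip local",g@U,g[2])
E
```

```text
t 29.95 p [599.7 257.4 176.5] rpy [3.142 0.    0.191] F [-0.4 -0.7 -3.6] op 15.7 g 30.0
164 bbbbbbbb*@%%%@@@%%%%%%##################%#*++**b*%%#=..     bbbbbbbbbb
165 bbbbbbbb=#@@%@@@@%%%%%%%##*##############*++*#*b*%%+:.        bbbbbbbb
166 bbbbbb...:+@@@@@@@@%%%%%%#**####**#######++*###*##=-:..        bbbbbbb
167 bbbbb... ..=@@@@@@@@%%%%%%##############*+*#%%%%%*=::::.        bbbbbb
168 bbbb...   ..:#@@@@@@@%%%%%%%##########%#**#%%%%%#*+-::::..        bbbb
169 bbb...     ..-*@@@@@@%@%%%%%%%#######%%#**%%%%%%#+++=-:::..        bbb
170 bb....    ..::-+#@%@@@@@%%%%%%%####%%%#*#%@%%%%%#++++=-::::..        b
171 b..      ..::::=*#@@@@@@@%%%%%%%%%%%%#*#%@@%%%%#*++++++=-:::..        
172 ..      .:::::=+**#@%@@@@@@%%%%%%%%%%#%%@@@%%%%#++++++++=-::::..     .
173 .      .:::::=+****#%@@@@@@@%%%%%%%@%%@@@%%#%%%#++++++++++=-:::..   .:
174       .:::::=+*+*****#@@@@@@@@@%%%%@@%@@@%*+*%#*+++++++++++==-:::...:-
175     ..:::::=+***+*++**#@@@@@@@@@%@@@@@@@@#*++**++++++++++++++=-:::::-:
176    ..:::::=+*+***++*****%@@@%%%%@@@@@@@@@#*+==+++++++++++++++++-:::::.
177   ..::::-=+***+*+*+*+****#@@@%%#%
[... 1935 characters left out ...]
::-=++++++===-bbbbbb:::-bbbbbbbbbb++**#*+++++++++***
204    .::::::::::::::::-=+++++++---bbbb:::::-bbbbbbbbb****#***+++++++****
205     ..:::::::::::::::-=+++++++=bbbb-::::::bbbbbbbb*#####****++++++***b
206 ..    .:-:::::::::::::-=++++++=bbb-:::::...-bbbbb*######*****++++***bb
207 .      .:-:::::::::::::=++++++=bbb:::::..  ....-*########**********bbb
208 ...     ..::::::::::::::-++++=+b::::::..     .:+##########********bbbb
209 . ..      .:-::::::::::::-+++=--:::::..      .+*############****#bbbbb
210 :. .       .:-::::::::::-+=++=-:::::..      .=*#################*bbbbb
211 =-:..       ..:::::::::::--++-:::::..      .=*#################bbbbbbb
grip local 25.527292469735336 195.2224214056819
```

Run:
```python
from h import *
P=[(12,190),(16.5,198),(21.5,205),(24.5,209)];L=[atv(p) for p in P];print(L)
print([atv(p) for p in((16,188),(19,188),(23,194),(26,199),(29,204))])
z=np.polyfit(*zip(*L),1);t=-np.degrees(np.arctan(z[0]));print("tilt",t)
F=[]
for i in range(6): viewer.read_camera("top");F.append(monitor.state()["ft_force"])
print(np.mean(F,0).round(2))
```

```text
[(-13, 117), (3, 100), (20, 89), (31, 82)]
[(-3, 135), (5, 143), (19, 132), (29, 122), (40, 113)]
tilt 38.06153931603424
[-0.42 -0.28 -2.87]
```

Emit:
{"name": "move_arm", "arguments": {
  "moves": [-0.03, 0, 0, 0, -0.05, 0, -0.01, 0, -0.05, 0, -0.02, 0, -0.02, 0, -0.02, 0, 0, 0, 0, 0, 0, 0, 0, 0]
}}

```text
t: 31.05
eef_pos: [578.2, 253.2, 183.7]
tcp_rot: [3.142, -0.0, 0.191]
ft_force: [0.5, -0.4, -1.3]
opening: 0.18
grip_force: 30.0
```

Run:
```python
from h import *
F=[]
for i in range(6): viewer.read_camera("top");F.append(monitor.state()["ft_force"])
print(np.mean(F,0).round(2))
st();asc("scene",312,388,164,212,1,1)
```

```text
[-0.25  0.19 -2.13]
t 31.35 p [578.2 253.1 183.5] rpy [3.141 0.    0.191] F [ 0.3  0.5 -2.1] op 16.8 g 30.0
164 bbbbbbbbbbbbbbb:=#@@@@@@@@%%%%%%%%%##%@@@%%%%%#++++=-::::...      bbbbbbbbbb
165 bbbbbbbbbbbbbb...:#@@%@@@@%%%%%%%@%%%@@@@@%%%%#++++++-::::..       .bbbbbbbb
166 bbbbbbbbbbbb......:+@@@@@@@@%%%%@@@%@@@@#*#%%%#+++++++=-::::.        bbbbbbb
167 bbbbbbbbbbb........:=#@@@@@%%@@@@@@@@@@@#*+*%#*++++++++=-::::.        bbbbbb
168 bbbbbbbbbb..........--*@@@@%#%@@@@@@@@@@#++++++++++++++++=-:::..        bbbb
169 bbbbbbbbb..........:::-+@@%%%#%@@@@@@@@%#++++===++++++++++=-::::.        bbb
170 bbbbbbbb..........::::-+*%@%%%%@@@%%@@@%*+++++==+++++++++++=--:::..        b
171 bbbbbbb..........::::-++**%@@%@@@%*=*@@%*++++++==++++++++++++=-:::..        
172 bbbbb..........::::-=+*****#%@@%%#+-=+%#++++++++==++++++++++++=-::::..     .
173 bbbb..........::::-=+*****++*#@%%#=---=+=++++++++==+++++++++++++=-:::..   .:
174 bbb..........::::-=+*****++++*%@@+:------++++++++==++++++++++++++==-:::...:-
175 bb..........::::-=+******+++++#@%+-------=++++++++==+++++++++++++++=-:::::-:
176 b..........::::-
[... 2195 characters left out ...]
:::-=++++++bbbbbbbb-:::-bbbbbbbbbb++**#**++++++++***
204 ..........::::::::::::::::::-=++++--bbbbbb-::::-bbbbbbbbb****#***+++++++****
205 :...........::::::::::::::::-=-+++--bbbbbb::::::bbbbbbbb*#####****+++++****b
206 -:...........:-::::::::::::::-=++++=bbbbb:::::...-bbbbb*#######****+++****bb
207 ==-...........:-:::::::::::::::-++==bbbb:::::..  ....-*########**********bbb
208 ===-:...........:::::::::::::::-==--bb-:::::..     .:+###########******#bbbb
209 ====-:. .........:-:::::::::::::::--b-:::::..      .+#############****#bbbbb
210 ======:......... .:-:::::::::::::-:--:::::..      .=*#################*bbbbb
211 =======-:........ ..:::::::::::::--::::::..      .=*#################bbbbbbb
```

Emit:
{"name": "move_arm", "arguments": {
  "moves": [-0.02, 0, -0.03, 0, -0.03, 0, -0.04, 0, -0.04, 0, -0.04, 0, -0.05, 0, -0.03, 0, -0.05, 0, 0, 0, -0.05, 0, 0, 0, -0.03, 0, 0, 0, 0, 0, 0, 0]
}}

```text
t: 32.4
eef_pos: [538.1, 245.4, 204.7]
tcp_rot: [3.141, 0.0, 0.191]
ft_force: [-0.4, 0.3, -1.8]
opening: 0.18
grip_force: 30.0
```

Run:
```python
from h import *
st();asc("scene",300,388,156,212,1,1)
```

```text
t 32.4 p [538.1 245.4 204.7] rpy [3.141 0.    0.191] F [-0.4  0.3 -1.8] op 17.1 g 30.0
156 bbbbbbbbbbbbbbbbbbbbbbbbbbb*@@%@@%*=+%%*+++++++---==-::::.........bbbbbbbbbbbbbbbbbbbbbb
157 bbbbbbbbbbbbbbbbbbbbbbbbbbb++=%@@%+--=*+++++++++==+++=-:::..........bbbbbbbbbbbbbbbbbbbb
158 bbbbbbbbbbbbbbbbbbbbbbbbbb++++%@@#=-----+++++++++=++++=-::::.........bbbbbbbbbbbbbbbbbbb
159 bbbbbbbbbbbbbbbbbbbbbbbbbb+++*%@@*=------=++++++++=+++++=-:::..........bbbbbbbbbbbbbbbbb
160 bbbbbbbbbbbbbbbbbbbbbbbbbb++++@@%+-------=++++++++==+++++=--:::.........bbbbbbbbbbbbbbbb
161 bbbbbbbbbbbbbbbbbbbbbbbbbb+==+@%+---------=++++++++==++++++=-:::..........bbbbbbbbbbbbbb
162 bbbbbbbbbbbbbbbbbbbbbbbbbb=-+#%+-----------+++++++++=+++++++=-::::.........bbbbbbbbbbbbb
163 bbbbbbbbbbbbbbbbbbbbbbbbb==+**=-------------=++++++++=+++++++==-:::..........bbbbbbbbbbb
164 bbbbbbbbbbbbbbbbbbbbbbbb--=++=---------------+++++++++=++++++++=-::::.........bbbbbbbbbb
165 bbbbbbbbbbbbbbbbbbbbbbb----=-----------------=++++++++=++++++++++=::::..........bbbbbbbb
166 bbbbbbbbbbbbbbbbbbbbbb------------------------=+++++++++++++++++++=-::::.......
[... 3494 characters left out ...]
::::b:-:::-bbbb--:::-bbbbbbbbb****#***+++++++***#
205 ===========-:...........-:::::-::---:::--bbbbb:::bbbbb-:::::bbbbbbbb*#####****+++++***#*
206 ============-:...........:-:::::---::::-bbbbbbb-bbbbb:::::...-bbbbb*#######****+++*****b
207 ==============-:..........:-:::::--::bbbbbbbbbbbbbbb:::::.......:=*#########*********bbb
208 ===============-:...........-:::::::bbbbbbbbbbbbbb-:::::........-*###########******#*bbb
209 ================-:...........:-::::-bbbbbbbbbbbbb-:::::.........+###############**#*bbbb
210 ==================-:..........:-:::-bbbbbbbbbbbb-:::::.........=*#################*bbbbb
211 ===================-:...........-::::-bbbbbbbbb-:::::.........=*#################bbbbbbb
```

Run:
```python
from h import *
L=[atv(p) for p in((-2,172),(2,178),(7,184),(11,189),(14,193))];print(L);z=np.polyfit(*zip(*L),1);print("tilt",-np.degrees(np.arctan(z[0])))
g=monitor.state()["eef_pos"]+[0,0,18.8]-C;print("grip",g@U,g[2])
for nm,uv in(("A c",(57,193)),("A left",(52,193)),("A right",(62,191)),("A top",(56,188)),("B c",(46,202)),("B left",(41,203)),("B bot",(45,206)),("B top",(46,198)),("A low",(54,198))):
    print(nm,[(z,round(q@U),round(q@Vv)) for z in(115,124,133) for q in [plane("scene",[(318+uv[0],uv[1])],z)[0]-C]])
H=cv2.cvtColor(viewer.read_camera("top"),cv2.COLOR_RGB2HSV).astype(int)
for y in range(154,190): print(y,"".join("b" if (s>40 and v>110 and h<25) else "B" if s>100 and v>60 else " .:-=+*#%@"[::-1][min(9,v*10//230)] for h,s,v in H[y,150:250]))
```

```text
[(-60, 144), (-47, 133), (-30, 125), (-17, 118), (-6, 112)]
tilt 29.773886920272552
grip -37.24468698773165 223.481269712432
A c [(115, 68, 30), (124, 71, 24), (133, 74, 18)]
A left [(115, 60, 22), (124, 63, 16), (133, 66, 9)]
A right [(115, 73, 43), (124, 76, 37), (133, 79, 30)]
A top [(115, 57, 40), (124, 60, 34), (133, 63, 27)]
B c [(115, 66, -9), (124, 69, -15), (133, 72, -21)]
B left [(115, 59, -19), (124, 62, -25), (133, 65, -31)]
B bot [(115, 71, -19), (124, 74, -25), (133, 77, -31)]
B top [(115, 58, 0), (124, 61, -6), (133, 64, -12)]
A low [(115, 72, 14), (124, 75, 7), (133, 78, 1)]
154 #####################################%%%%%#############################################*bbbbbbbbbbbb
155 #####################################%%#%%%########################################**++=bbbbbbbbbbbb
156 ########################%%###########%%%%%%%################################*****+==-:::=bbbbbbbbbbb
157 ####################%%###%%###########%%#%%@@#######################*#*****++***+-.::..:-=bbbbbbbbbb
158 ##################%%%#%##%%########BB#%%%%%@@%##################%##***++*****#
[... 2577 characters left out ...]
###*####B##B#%%###%%@@@@@bbbbbbb+%%%%%%%%#*#%%%%%#=:---::..:...:=**bbb
184 *******************#**********#*##*######*#%%%##%%@%@%@#bb*##%%%%%%%%%%%%%%%%%%#=:----:......:=*+bbb
185 ******************************#*######BB###%%%##%%%%@%@@@%%%%%%%%%%%%%%%%%%%%#%%=:----.......:=**bbb
186 ***B***B#***********************##B#**##B*#%%%###%%%@@@@@%%%%%%%%%%%%%%%%%%%#*#@+-----:.......-+*+bb
187 **************************B*#***#*#*B###B##%%%%##%%@%%@@@%%@%%%%%%%%%%%%%%%%#*#@*=----:.......:+*+bb
188 *******************************B######*#####%%%%#%%@@%@%%%#*bbb+%%%%%%%%%%%%##%%#=----:....:..:+*+bb
189 ****B**************************#########B###%%%%##%%%@@@%*=-bbbb#%%%%%%%%%%%%%%%#=:---:.......:=**bb
```

Run:
```python
from h import *
W=lambda x,y,z:C+x*U+y*Vv+[0,0,z]
for nm,p in(("A",(71,24,124)),("B",(69,-15,124)),("rim in",(50,24,115)),("rim in-",(50,-15,115)),("hinge",(76,24,116)),("hinge-",(76,-15,116)),("in +60",(50,60,115))): print(nm,proj("top",[W(*p)]).round(0)[0]-[150,0])
print(tri((202.5,166),(318+57,193)))
p,e=tri((202.5,166),(318+57,193));print((p-C)@U,(p-C)@Vv,p[2],e)
p,e=tri((202.5,166),(318+46,202));print((p-C)@U,(p-C)@Vv,p[2],e)
p,e=tri((150+59,181),(318+42,197));print((p-C)@U,(p-C)@Vv,p[2],e)
```

```text
A [ 35. 168.]
B [ 52. 166.]
rim in [ 37. 177.]
rim in- [ 54. 174.]
hinge [ 35. 166.]
hinge- [ 52. 163.]
in +60 [ 22. 180.]
(array([647.62027202, 256.28705042, 154.24136096]), np.float64(29.699051848783192))
72.02863283452209 -9.996084770913056 154.24136095566462 29.699051848783192
68.3595556966817 -15.65697162025277 124.43135205329514 1.4965052118181854
42.039822181106636 -14.448748245998509 114.05834120650132 25.358055785104245
```

Emit:
{"name": "move_arm", "arguments": {
  "moves": [0, -0.015, -0.06, 0, 0, -0.015, -0.08, 0, 0.06, 0, 0, 0, 0.08, 0, 0, 0, 0.08, 0, 0, 0, 0.06, 0, 0.01, 0, 0.01, 0, 0.01, 0, 0, 0, 0, 0]
}}

```text
t: 33.5
eef_pos: [580.1, 258.1, 222.2]
tcp_rot: [3.141, 0.001, 0.191]
ft_force: [-0.2, 0.8, -2.3]
opening: 0.185
grip_force: 30.0
```

Run:
```python
from h import *
st();asc("scene",318,388,160,214,1,1)
g=monitor.state()["eef_pos"]+[0,0,18.8]-C;print("grip",g@U,g@Vv,g[2])
```

```text
t 33.5 p [580.1 258.1 222.2] rpy [3.141e+00 1.000e-03 1.910e-01] F [-0.2  0.8 -2.3] op 17.6 g 30.0
160 bbbbbbbbbbbbb..........:-=+%@@%%#==#@%#++++++=:.......bbbbbbbbbbbbbbbb
161 bbbbbbbbbbbb..........::-+==#@@%+:-=+#*+++++++=:........bbbbbbbbbbbbbb
162 bbbbbbbbbbb..........::-=+++#@@%+----=+++++++++-:........bbbbbbbbbbbbb
163 bbbbbbbbbb..........:::-+++*#@@#+-----=+++++++++-....... ..bbbbbbbbbbb
164 bbbbbbbbb..........:::--+++*#@@*=------=++++++++=-:.........bbbbbbbbbb
165 bbbbbbbb.........::::-=+++==*@#+--------+++++++++=-:......   .bbbbbbbb
166 bbbbbb..........::::-=+++==*%*=----------+++++++++=-::....     bbbbbbb
167 bbbbb..........::::-=++===+#*-------------=++++++++-:::....     bbbbbb
168 bbbb..........::::-=++=-=++=---------------++++++++=-:::.....    .bbbb
169 bbb..........::::-=++=---+=----------------=++++++++=-::::...      bbb
170 bb..........::::-=++=-----------------------+++++++++=--:::....      b
171 b..........:::--++==------------------------=++++++++++=-::::...      
172 .........::::-=+*+=---------------------------++++++++++=--:::...    .
173 ........::::-=+*+++=--
[... 2408 characters left out ...]
:bbbbb::::::bbbbbbbb*#####****+++++***#*
206 .......:-::::::::::::-bbbbbbb-bbbbb:::::...-bbbbb*#######****+++****bb
207 ........:-:::::::::bbbbbbbbbbbbbbb:::::.......:=*########**********bbb
208 ..........-:::::::bbbbbbbbbbbbbb-:::::...... .:*###########******#bbbb
209 ...........:-::::-bbbbbbbbbbbbb-:::::......  .+##############***#*bbbb
210 -...........:-::::bbbbbbbbbbbb::::::......  .=*#################*bbbbb
211 =-:...........-::::-bbbbbbbbb-:::::......  .=*#################bbbbbbb
212 ==-:...........:-::::bbbbbb--::::::.... . .=*#################bbbbbbbb
213 ====:...........:-::::bbbb-:::::::.....  .=*#################bbbbbbbbb
grip 5.934366007289188 4.538549351158738 241.26140227828927
```

Run:
```python
from h import *
print("lipR",atv((31.5,199),-35.5),atv((33,198),-35.5),"lipL",atv((54,183),44.5),atv((55,182),44.5),"rear",[atv(p,-35.5) for p in((13,176),(18,182.5),(23,190),(27,196))])
```

```text
lipR (41, 130) (44, 137) lipL (47, 121) (48, 126) rear [(-20, 161), (-3, 152), (14, 139), (28, 128)]
```

Emit:
{"name": "move_arm", "arguments": {
  "moves": [0.02, 0, 0, 0, 0.02, 0, 0, 0, 0, 0, 0.02, 0, 0, 0, 0.02, 0, 0, 0, 0.02, 0, 0, 0, 0.02, 0, 0, 0, 0, 0]
}}

```text
t: 34.42
eef_pos: [586.7, 259.4, 212.6]
tcp_rot: [-3.141, -0.003, 0.191]
ft_force: [-3.2, -0.2, 11.3]
opening: 0.18
grip_force: 30.0
```

Emit:
{"name": "move_arm", "arguments": {
  "moves": [-0.01, 0, 0.02, 0, -0.02, 0, 0.02, 0, -0.02, 0, 0.02, 0, -0.02, 0, 0.02, 0, 0, 0, 0, 0]
}}

```text
t: 35.05
eef_pos: [575.5, 257.2, 198.3]
tcp_rot: [3.141, 0.001, 0.191]
ft_force: [-0.2, 0.4, -0.0]
opening: 0.054
grip_force: 0.0
```

Run:
```python
from h import *
st();asc("scene",318,388,160,212,1,1)
g=monitor.state()["eef_pos"]+[0,0,18.8]-C;print("grip",g@U,g@Vv,g[2])
```

```text
t 35.05 p [575.5 257.2 198.3] rpy [3.141e+00 1.000e-03 1.910e-01] F [-0.2  0.4 -0. ] op 5.1 g 0.0
160 bbb*%%%%%%%%*=:*@%@@@@@@%%%%@@%@@@@@@@%%+-:::.... .  .bbbbbbbbbbbbbbbb
161 bbbb#%%%%%%%%=.:=@@@@@%%%@@@@@@@@@@@@%%%*=-:::.....    .bbbbbbbbbbbbbb
162 bbbbb%%%%%%%%*-..:#@@@%%#%@@@%#%@@@@@@%%*+=-::::....    .bbbbbbbbbbbbb
163 bbbbb*%%%%%%%%*-..:*@@@%%#%@%#**%@@@%##*+++=--:::....     .bbbbbbbbbbb
164 bbbbbb#%%%%%%%%=..:-+#@@%%@@%#***#%@%*+++++++=-::::...      bbbbbbbbbb
165 bbbbbbb%%%%%%%%*-:::-=#@@@@%%#*+++*##*+++++++++-::::...      .bbbbbbbb
166 bbbbbb:+%%%%%%%%*=::-=*#@@@%#**++++**+++++++++++=-::::.        bbbbbbb
167 bbbbb..:+@%%%%%%%+:-=+***%%#***++++++++++++++++++=-::::.        bbbbbb
168 bbbb....:%%%%%%%%#==+*********+++++++++++++++++++++=-:::..        bbbb
169 bbb......+%%%%%%%%#***********++++++++++++++++++++++=-::::.        bbb
170 bb.......:+@%%%%%%%#**********+=====+++++++++++++++++=--:::..        b
171 b.........-%%%%%%%%%*********+===++=====+++++++++++++++=-:::..        
172 .........:-*%%%%%%%%#*******+====+++++++====++++++++++++=--:::..     .
173 ........:::-*@%%%%%%%*=
[... 2258 characters left out ...]
-+++=------bbbbbbbbbb++**#**++++++++***
204 ....:::::::::::::::::::::::-::--=--=----:-bbbbbbbbb****#***+++++++****
205 ......::::::::::::::::-bbbbb:::bbbb--:--:-:bbbbbbb*#####****+++++****b
206 .......:-:::::::::::::bbbbbbb-bbbbb::-==-..bbbbbb*######*****+++****bb
207 ........:-:::::::::bbbbbbbbbbbbbbb::::::. ..bbbb*########**********bbb
208 ..........::::::::bbbbbbbbbbbbbb-:::::..   ..:=*###########******#bbbb
209 . .........:-::::-bbbbbbbbbbbbb-:::::..      .+#############****#*bbbb
210 -...........:-::::bbbbbbbbbbbb::::::...     .=*#################*bbbbb
211 =-:...........:::::-bbbbbbbbb-:::::..      .=*#################bbbbbbb
grip 1.6446923531791406 4.523842473897839 217.28815595745928
```

Emit:
{"name": "move_arm", "arguments": {
  "moves": [0, 0, -0.25, 0, 0, 0, -0.33, 0, 0, 0, -0.33, 0, -0.2, 0.3, 0, 0, -0.2, 0.35, 0, 0, -0.15, 0.35, 0, 0, 0, 0.3, 0, 0, 0, 0, 0, 0],
  "claw": 60
}}

```text
t: 36.1
eef_pos: [532.1, 47.7, 335.5]
tcp_rot: [3.141, -0.001, 0.187]
ft_force: [0.1, 0.8, 0.3]
opening: 0.63
grip_force: 0.0
```

Run:
```python
from h import *
st()
for n in("scene","top"): cv2.imwrite(f"pics/lost_{n}.png",viewer.read_camera(n)[:,:,::-1])
asc("scene",290,390,130,216,1,2);print();asc("top",140,260,145,260,1,2)
```

```text
t 36.1 p [532.1  47.7 335.5] rpy [ 3.141e+00 -1.000e-03  1.870e-01] F [0.1 0.8 0.3] op 59.9 g 0.0
130 bbbbbbbbbbbb##**********************************************########bbbbbbbbbbbbbbbbbbbbbbbbbbbbbbbb
132 bbbbbbbbbbbb####****************************************+--=*####bbbbbbbbbbbbbbbbbbbbbbbbbbbbbbbbbbb
134 bbbbbbbbbbbb######***********************************+--=++*##bbbbbbbbbbbbbbbbbbbbbbbbbbbbbbbbbbbbbb
136 bbbbbbbbbbbbb#######*****************************##+==+***bbbbbbbbbbbbbbbbbbbbbbbbbbbbbbbbbbbbbbbbbb
138 bbbbbbbbbbbbbbb#######************************#####****bbbbbbbbbbbbbbbbbbbbbbbbbbbbbbbbbbbbbbbbbbbbb
140 bbbbbbbbbbbbbbbbb#######******************#########bbbbbbbbbbbbbbbbbbbbbbbbbbbbbbbbbbbbbbbbbbbbbbbbb
142 bbbbbbbbbbbbbbbbbbb*#######***********##########bbbbbbbbbbbbbbbbbbbbbbbbbbbbbbbbbbbbbbbbbbbbbbbbbbbb
144 bbbbbbbbbbbbbbbbbbbbb*#######******##########bbbbbbbbbbbbbbbbbbbbbbbbbbbbbbbbbbbbbbbbbbbbbbbbbbbbbbb
146 bbbbbbbbbbbbbbbbbbbbbbb*#######*##*######bbbbbbbbbbbbbbbbb...bbbbbbbbbbbbbbbbbbbbbbbbbbbbbbbbbbbbbbb
148 bbbbbbbbbbbbbbbbbbbbbbbbb*############bbbbbbbbbbbbbbb
[... 10063 characters left out ...]
bbbbbbbbbbbbbbbbbbbbbbbbbbbbbbbbbbbbbbbbbbb******#***#**####*********b*****
251 bbbbbbbbbbbbbbbbbbbbbbbbbbbbbbbbbbbbbbbbbbbbbbbbbbbbbbbbbbbbbbbbbbbbbbbbbbbbbbbbbbbbbbbb#*#******#***##%#*******b*b*****
253 bbbbbbbbbbbbbbbbbbbbbbbbbbbbbbbbbbbbbbbbbbbbbbbbbbbbbbbbbbbbbbbbbbbbbbbbbbbbbbbbbbbbbbbb#*************#%#**********b****
255 bbbbbbbbbbbbbbbbbbbbbbbbbbbbbbbbbbbbbbbbbbbbbbbbbbbbbbbbbbbbbbbbbbbbbbbbbbbbbbbbbbbbbbbb*****#**#*****#%#***********b***
257 bbbbbbbbbbbbbbbbbbbbbbbbbbbbbbbbbbbbbbbbbbbbbbbbbbbbbbbbbbbbbbbbbbbbbbbbbbbbbbbbbbbbbbbb**************#%#***##**********
259 bbbbbbbbbbbbbbbbbbbbbbbbbbbbbbbbbbbbbbbbbbbbbbbbbbbbbbbbbbbbbbbbbbbbbbbbbbbbbbbbbbbbbbbb**************#%%#**************
```

Run:
```python
from h import *
f=lambda p:((p-C)@U,(p-C)@Vv,p[2])
for nm,a,b in(("top end",(203,235.5),(321.5,152.5)),("mid",(201.5,220),(331,167)),("foot",(200.5,205),(341,182)),("boneA",(187,168),(374,191)),("boneB",(203,165),(363,202))):
    p,e=tri(a,b);print(nm,p.round(1),np.round(f(p),1),round(e,1))
# bowl: side wall tops at top view: left side line & lip corners
for nm,uv in(("rearL",(183,207)),("rearR",(218,201)),("R front",(213,180)),("L front",(179,177))):
    for z in(115,100,85): q=plane("top",[uv],z)[0]-C;print(nm,z,round(q@U),round(q@Vv),end=" | ")
    print()
```

```text
top end [487.  241.2 152.6] [-88.5   5.5 152.6] 6.7
mid [521.7 248.5 128. ] [-53.1   6.2 128. ] 2.7
foot [557.7 255.9 101.8] [-16.3   6.6 101.8] 0.4
boneA [638.7 283.7 134.2] [ 68.4  18.6 134.2] 2.5
boneB [646.  247.1 128.3] [ 68.7 -18.7 128.3] 1.0
rearL 115 -16 44 | rearL 100 -13 48 | rearL 85 -11 51 | 
rearR 115 -16 -37 | rearR 100 -14 -35 | rearR 85 -12 -33 | 
R front 115 33 -33 | R front 100 36 -31 | R front 85 39 -29 | 
L front 115 55 43 | L front 100 58 46 | L front 85 61 49 |
```

Run:
```python
from h import *
plan([(498,243.5,230),(498,243.5,126)],yaw=.19)
```

```text
t 36.3 p [531.8  51.  335.2] rpy [-3.141  0.     0.192] F [ 0.1  0.7 -0.1] op 60.3 g 0.0
turn 0.001
[498.  243.5 230. ] total [ 0.021 -1.303  0.701] rows 5 each [ 0.004 -0.261  0.14 ]
[498.  243.5 126. ] total [0.    0.    0.693] rows 3 each [0.    0.    0.231]
```

Emit:
{"name": "move_arm", "arguments": {
  "moves": [0.004, -0.261, 0.14, 0, 0.004, -0.261, 0.14, 0, 0.004, -0.261, 0.14, 0, 0.004, -0.261, 0.14, 0, 0.004, -0.259, 0.14, 0, 0, 0, 0.23, 0, 0, 0, 0.23, 0, 0, 0, 0.15, 0, 0, 0, 0.08, 0, 0, 0, 0, 0],
  "claw": 50
}}

```text
t: 37.55
eef_pos: [497.4, 243.1, 126.4]
tcp_rot: [3.141, 0.001, 0.192]
ft_force: [1.1, -0.0, 0.5]
opening: 0.527
grip_force: 0.0
```

Emit:
{"name": "move_arm", "arguments": {
  "moves": [0, 0, 0, 0, 0, 0, 0, 0, 0, 0, 0, 0, 0, 0, 0, 0, 0, 0, 0, 0],
  "claw": 5
}}

```text
t: 38.17
eef_pos: [497.8, 242.6, 126.9]
tcp_rot: [3.141, -0.0, 0.191]
ft_force: [-0.2, -0.6, 0.8]
opening: 0.186
grip_force: 30.0
```

Emit:
{"name": "move_arm", "arguments": {
  "moves": [-0.01, 0, -0.03, 0, -0.03, 0, -0.07, 0, -0.04, 0, -0.14, 0, -0.04, 0, -0.2, 0, 0, 0, -0.2, 0, 0, 0, -0.05, 0]
}}

```text
t: 38.92
eef_pos: [480.2, 239.4, 232.2]
tcp_rot: [-3.141, -0.003, 0.191]
ft_force: [-1.0, -0.1, -2.8]
opening: 0.185
grip_force: 30.0
```

Run:
```python
from h import *
plan([(447,10,150),(447,10,47)],yaw=.19)
asc("scene",310,390,130,214,1,2)
```

```text
t 38.92 p [480.2 239.4 232.2] rpy [-3.141e+00 -3.000e-03  1.910e-01] F [-1.  -0.1 -2.8] op 17.6 g 30.0
turn 0.001
[447.  10. 150.] total [-0.506  1.46   0.548] rows 5 each [-0.101  0.292  0.11 ]
[447.  10.  47.] total [0.    0.    0.687] rows 3 each [0.    0.    0.229]
130 %%#*#%@@@@@@@%@%%%%%%#******************########bbbbbbbbbbbbbbbbbbbbbbbbbbbbbbbb
132 *******#%@@%%%%@%%%%%%%*************+=-=*####bbbbbbbbbbbbbbbbbbbbbbbbbbbbbbbbbbb
134 **********###*%@%%%%%%%%#********+-==+**##bbbbbbbbbbbbbbbbbbbbbbbbbbbbbbbbbbbbbb
136 ***************#%%%%%%%%%#***##+==+***bbbbbbbbbbbbbbbbbbbbbbbbbbbbbbbbbbbbbbbbbb
138 ##***************%@%%%%%%%%####****bbbb-==bbbbbbbbbbbbbbbbbbbbbbbbbbbbbbbbbbbbbb
140 ####**************%%%%%%%%%%#+#bbbbbb-==++++++++++===bbbbbbbbbbbbbbbbbbbbbbbbbbb
142 #######***********#%%%%%%%%%%*bbbbb======+++++++++++++++=-bbbbbbbbbbbbbbbbbbbbbb
144 b*#######******#####%%%%%%%%%%#=-========++++++++++++++++++=bbbbbbbbbbbbbbbbbbbb
146 bbb*#################++==#%%%%%%*=========++++++++++++++++++=bbbbbbbbbbbbbbbbbbb
148 bbbbb*############bbbbb++==#%%%%%*+========++++++++++++++++++
[... 2039 characters left out ...]
bbb-..:=+****+++++++
198 ....:-:::-------:::---::-::::::::::::::::bbbbbbbbbbbbbbbbbb:....-++****+++++++++
200 .......:-::::-::----:--::::::::::::::::-bbbbbbbbbbbbbbbbbbb...-++****+++++++++**
202 ..........-:::::--:---:-:::::::::::::::-bbbbbbbbbbbbbbbbb:..-++****+++++++++****
204 -:..........:-:::::-:-:::::::::::b:-::::bbbb-::-bbbbbbb:..-+***##**+++++++****bb
206 ==-:...........:-::::::-:::::-bbbbbbb-bbbbb::::::.-b-:..:*#######****+++****bbbb
208 =====-:...........-:::::::bbbbbbbbbbbbbb-:::::........:*###########******#bbbbbb
210 ========-...........:-:::-bbbbbbbbbbbb::::::.........=*#################*bbbbbbb
212 ==========-:...........:-:::-bbbbbb--::::::........=*#################bbbbbbbbbb
```

Emit:
{"name": "move_arm", "arguments": {
  "moves": [-0.08, 0.2, 0, 0, -0.1, 0.3, 0, 0, -0.1, 0.32, 0.11, 0, -0.1, 0.32, 0.22, 0, -0.1, 0.32, 0.22, 0, -0.026, 0, 0.25, 0, 0, 0, 0.25, 0, 0, 0, 0.15, 0, 0, 0, 0, 0]
}}

```text
t: 40.1
eef_pos: [445.8, 9.9, 48.6]
tcp_rot: [-3.14, 0.004, 0.191]
ft_force: [0.1, -0.4, -1.4]
opening: 0.186
grip_force: 30.0
```

Run:
```python
from h import *
plan([(447,10,45)],yaw=.19)
asc("scene",200,330,190,290,2,3)
```

```text
t 40.1 p [445.8   9.9  48.6] rpy [-3.14   0.004  0.191] F [ 0.1 -0.4 -1.4] op 17.7 g 30.0
turn 0.0
[447.  10.  45.] total [0.008 0.001 0.024] rows 1 each [0.008 0.001 0.024]
190 bb*#%bbb####%##@@%%%*###%%=====++bbbbbbbbbbbbbbbb    .::=+++++++-
193 ###%+*b#%####%##%%%%**%%#bbbbbbbbbbbbbbbbbbbbbbb:.   .-:-+++++=::
196 #####bbbb%%###%###**#b%bbbbbbbbbbbbbbbbbbbbbbbbb=-:.:: .::-++::::
199 ######bbb%##%#####%@#bbbbbbbbbbbbbbbbbbbbbbbbbb=====:    .:::::::
202 ##########%%%b##%%%%#bbbbbbbbbbbbbbbbbbbbbbbbbb=======:    .:::::
205 ##########bb***#%%%%*bbbbbbbbbbbbbbbbbbbbbbbbbb=========:     :::
208 #####*###*b*#%@%%%%%bbbbbbbbbbbbb+bbbbbbbbbbbbb-==========:     :
211 bb#####%%*#bb*@@@%%%#bbbbbbbb++GGG+bbbbbbbbbbbb=-===========.    
214 bbb%%%%%#bbbbbb@%%%%%#bbb+GGGGGGGGG+bbbbbbbbbbb===--==========.  
217 bbbbb%%%*bbbbbbbbb#%%%%GGGGGGGGGGGGGbbbbbbbbbbbb================.
220 bbbbbbb%*bbbbbbbb+GG%%%%GGGGG==+=-+G+bbbbbbbbbbbbb===============
223 bbbbbbbbbbbbb+GGGGGGG%%%%+G=====++++=+bbbbbbbbbbbbbb====-========
226 bbbbbbbbbbbbbGGGGGGGGG#%%%+======++++=-bbbbbbbbbbbbbbb===========
229 bbbbbbbbbbbb
[... 753 characters left out ...]

262 bbbbbbbbbbbbbbbbbbbbbGGGGGGGGGGGGGGGGGGGGGG+++++bbbbbbbbbbbbbbbbb
265 bbbbbbbbbbbbbbbbbbbbbbGGGGGGGGGGGGGGGGGGGGGG++*bbbbbbbbbbbbbbbbbb
268 bbbbbbbbbbbbbbbbbbbbbbbGGGGGGGGGGGGGGGGGGGG+bbbbbbbbbbbbbbbbbbbbb
271 bbbbbbbbbbbbbbbbbbbbbbb*GGGGGGGGGGGGGGG*bbbbbbbbbbbbbbbbbbbbbbbbb
274 bbbbbbbbbbbbbbbbbbbbbbbbGGGGGGGGGGG*bbbbbbbbbbbbbbbbbbbbbbbbbbbbb
277 bbbbbbbbbbbbbbbbbbbbbbbbbGGGGGGGbbbbbbbbbbbbbbbbbbbbbbbbbbbbbbbbb
280 bbbbbbbbbbbbbbbbbbbbbbbbb+GG+bbbbbbbbbbbbbbbbbbbbbbbbbbbbbbbbbbbb
283 bbbbbbbbbbbbbbbbbbbbbbbbbbbbbbbbbbbbbbbbbbbbbbbbbbbbbbbbbbbbbbbbb
286 bbbbbbbbbbbbbbbbbbbbbbbbbbbbbbbbbbbbbbbbbbbbbbbbbbbbbbbbbbbbbb*bb
289 bbbbbbbbbbbbbbbbbbbbbbbbbbbbbbbbbbbbbbbbbbbbbbbbbbbbbbbbbbbbb%%%*
```

Emit:
{"name": "move_arm", "arguments": {
  "moves": [0, 0, 0.03, 0, 0, 0, 0, 0]
}}

```text
t: 40.4
eef_pos: [447.4, 9.8, 46.2]
tcp_rot: [3.141, -0.001, 0.191]
ft_force: [0.5, 0.7, -1.1]
opening: 0.183
grip_force: 30.0
```

Emit:
{"name": "move_arm", "arguments": {
  "moves": [0, 0, 0, 0, 0, 0, 0, 0, 0, 0, -0.15, 0, 0, 0, -0.2, 0, 0, 0, -0.2, 0, 0.1, 0, 0, 0],
  "claw": 55
}}

```text
t: 41.15
eef_pos: [462.5, 12.6, 130.1]
tcp_rot: [3.14, -0.004, 0.191]
ft_force: [-0.2, 0.3, 0.2]
opening: 0.578
grip_force: 0.0
```

Run:
```python
from h import *
st();asc("scene",200,330,175,285,2,3)
asc("top",240,330,195,275,1,2)
```

```text
t 41.15 p [462.5  12.6 130.1] rpy [ 3.14  -0.004  0.191] F [-0.2  0.3  0.2] op 55.0 g 0.0
175 ###%#######bbb##%%bb+*+#%-::...:::::bbbbbbbbbbbbbbbbbbbbb.    :::
178 ############*#%%bbbb*#%%%-......::::bbbbbbbbbbbbbbbbbbbb    .::++
181 ############%%#bbb*#=%%%%.......::--bbbbbbbbbbbbbbbbbb.   .::=*++
184 ##########%%#####*bbb%%%%.......-+-=bbbbbbbbbbbbbbbb.    :::+*+++
187 ##########%#####%bbbbb%%%++=+++=:==bbbbbbbbbbbbbbb.    :::+****++
190 %%#*#######bb#%%%bbbbbb#%======+=bbbbbbbbbbbbbbbb.   .::=++*++++-
193 b%%%####%%***%%bbbbbbbbbbbbbbbbbbbbbbbbbbbbbbbbb-.   .-:-+++++=::
196 bbb%%%%%%*%%@%*bbbbbbbbbbbbbbbbbbbbbbbbbbbbbbbbb=--.:: .::-++::::
199 bbbb#%%@@bb@@@#bbbbbbbbbbbbbbbbbbbbbbbbbbbbbbbb=====:..  .:::::::
202 bbbbbb%%@bbb#@%bbbbbbbbbbbbbbbbbbbbbbbbbbbbbbbb=======:.   .:::::
205 bbbbbbbbbbbbbb@bbbbb#%%#bbbbbbbbbbbbbbbbbbbbbbb=========:.   .:::
208 bbbbbbbbbbbbbbbbbbbb%%%#bbbbbbbbb+bbbbbbbbbbbbb-==========:    .:
211 bbbbbbbbbbbbbbbbbbbb#%%%bbbbb++GGG+bbbbbbbbbbbb=-===========:    
214 bbbbbbbbbbbbbbbbbbbbb%%%%bGGGGGGGGG+bbbbbbbbbbb===--==========.  
217 bbbbbbbbbbbbbbbbbbbbb*%%%%
[... 4679 characters left out ...]
##############*###**###*##*####*###
261 bbbbbbbbbbbbbbbbbbbbbbbbb#**#%########%#####*#############%%%%%%%%%%%%#%%%#############*##
263 bbbbbbbbbbbbbbbbbbbbbbbbb#%%%##############*##############%#%%%%%%%%%%%#%%%%%%%%%%%%%%#%##
265 bbbbbbbbbbbbbbbbbbbbbbbbbb%%%###########%#*##################%#%%%%%%%%%%%%%%%%%%%%%%#%%%%
267 bbbbbbbbbbbbbbbbbbbbbbbbbb%%############%##*#################%%%%%#%%%%%%%%#%%%%%%%%%%%%%%
269 bbbbbbbbbbbbbbbbbbbbbbbbbb*%##############**###*####%%%%%@%%%%%%@%%%%@%%%%@@%%@%%%%%%#%%%%
271 bbbbbbbbb==-::-:::::::-=+=bb##############**###%@%%@%%%%%%%%%%%%%%%%%%%%@%@%%%%%@%@@G%%%%%
273 bbbbbb--:::-----:-:--::::::=###############%%%@%@%%%%%%%%%%%%%%%%%%%%%#*###%%%%%%%%@@@%@@%
```

Run:
```python
from h import *
a=plane("scene",[(289,247)],5)[0];b=plane("scene",[(266,267)],5)[0];d=a-b;print("lip",a.round(1),b.round(1),np.linalg.norm(d),"yaw",np.arctan2(-d[0],d[1]))
yaw=np.arctan2(-d[0],d[1]);m=(a+b)/2;u=np.array([np.cos(yaw),np.sin(yaw),0]);print("mid",m.round(1),"grip",(m-106.4*u).round(1))
print("top end",plane("scene",[(242.5,206)],108)[0].round(1),"mid hdl",plane("scene",[(247,217)],76)[0].round(1))
H=cv2.cvtColor(viewer.read_camera("scene"),cv2.COLOR_RGB2HSV).astype(int)
for y in range(198,240,2):
    r=np.where(H[y,232:268,2]<75)[0]+232;print(y,r.min() if len(r) else 0,r.max() if len(r) else 0,len(r),end="; ")
print();plan([(462.5,12.6,130)])
```

```text
lip [590.2  79.6   5. ] [603.5   2.3   5. ] 78.4422091338581 yaw 0.17028425327984487
mid [596.9  41.    5. ] grip [492.   22.9   5. ]
top end [484.9  18.1 108. ] mid hdl [498.3  20.2  76. ]
198 0 0 0; 200 0 0 0; 202 0 0 0; 204 241 245 5; 206 239 246 8; 208 239 246 8; 210 240 247 8; 212 241 248 8; 214 242 249 8; 216 243 251 9; 218 243 251 9; 220 244 252 9; 222 245 253 9; 224 246 254 9; 226 247 254 8; 228 248 255 8; 230 250 256 7; 232 251 257 7; 234 253 257 5; 236 253 255 3; 238 0 0 0; 
t 41.3 p [462.   12.8 127.4] rpy [-3.142e+00  1.000e-03  1.910e-01] F [ 0.3  0.8 -0. ] op 54.8 g 0.0
[462.5  12.6 130. ] total [ 0.003  0.002 -0.017] rows 1 each [ 0.003  0.002 -0.017]
```

Emit:
{"name": "move_arm", "arguments": {
  "moves": [0.1, -0.01, 0, 0, 0.11, -0.01, 0, 0, 0, 0, 0.15, 0, 0, 0, 0.17, 0, 0, 0, 0.1, 0, 0, 0, 0, 0]
}}

```text
t: 42.05
eef_pos: [492.1, 21.7, 64.3]
tcp_rot: [-3.141, 0.002, 0.191]
ft_force: [-0.4, 0.4, 1.3]
opening: 0.579
grip_force: 0.0
```

Emit:
{"name": "move_arm", "arguments": {
  "moves": [0, 0, 0, 0, 0, 0, 0, 0, 0, 0, 0, 0, 0, 0, 0, 0, 0, 0, 0, 0],
  "claw": 5
}}

```text
t: 42.68
eef_pos: [492.3, 21.5, 65.5]
tcp_rot: [3.141, -0.001, 0.191]
ft_force: [-1.2, 0.2, 5.0]
opening: 0.188
grip_force: 29.9
```

Emit:
{"name": "move_arm", "arguments": {
  "moves": [0, 0, -0.1, 0, 0, 0, -0.3, 0, 0, 0, -0.33, 0, 0, 0, -0.15, 0]
}}

```text
t: 43.18
eef_pos: [492.4, 21.6, 200.5]
tcp_rot: [3.141, -0.003, 0.191]
ft_force: [0.3, -0.1, -2.4]
opening: 0.189
grip_force: 30.0
```

Run:
```python
from h import *
plan([(510,242,200)],yaw=.19)
```

```text
t 43.17 p [492.4  21.6 200.5] rpy [ 3.141e+00 -3.000e-03  1.910e-01] F [ 0.3 -0.1 -2.4] op 17.9 g 30.0
turn 0.001
[510. 242. 200.] total [ 0.393 -1.421  0.003] rows 5 each [ 0.079 -0.284  0.001]
```

Emit:
{"name": "move_arm", "arguments": {
  "moves": [0.079, -0.284, 0, 0, 0.079, -0.284, 0, 0, 0.079, -0.284, 0, 0, 0.079, -0.284, 0, 0, 0.079, -0.284, 0, 0, 0, 0, 0.1, 0, 0, 0, 0.16, 0, 0, 0, 0, 0]
}}

```text
t: 44.18
eef_pos: [509.1, 241.1, 157.2]
tcp_rot: [3.141, 0.003, 0.19]
ft_force: [-0.2, 0.1, -2.2]
opening: 0.187
grip_force: 30.0
```

Emit:
{"name": "move_arm", "arguments": {
  "moves": [0.06, 0, 0, 0, 0.05, 0, -0.01, 0, 0.05, 0, -0.025, 0, 0.05, 0, -0.03, 0, 0.05, 0, -0.03, 0, 0.05, 0, -0.03, 0, 0.05, 0, -0.03, 0, 0.05, 0, -0.03, 0]
}}

```text
t: 45.18
eef_pos: [570.5, 253.5, 186.2]
tcp_rot: [3.141, 0.001, 0.191]
ft_force: [-3.7, -0.7, -3.0]
opening: 0.189
grip_force: 30.0
```

Run:
```python
from h import *
st();asc("scene",310,390,160,212,1,2)
g=monitor.state()["eef_pos"]+[0,0,18.8]-C;print("grip",g@U,g@Vv,g[2])
```

```text
t 45.17 p [570.5 253.5 186.2] rpy [3.141e+00 1.000e-03 1.910e-01] F [-3.7 -0.7 -3. ] op 18.0 g 30.0
160 bbbbbbbbbbbbbbbb@@@@@@@@@%%%%%%%%%%##%%@@@%%%%%*--:::......  .bbbbbbbbbbbbbbbbbb
162 bbbbbbbbbbbbbbbbbb*@@@@@@@@%%%%%%@%%%@@@%%%%%%#+++=-::::.....   .bbbbbbbbbbbbbbb
164 bbbbbbbbbbbbbbbbb...:+@@@@%%%@@@@@@@@@@@#*+*#*+++++++=-::::....    .bbbbbbbbbbbb
166 bbbbbbbbbbbbbb.........=#@@%%%%@@@@@@@@%#+==+++==+++++++=-::::...      bbbbbbbbb
168 bbbbbbbbbbbb..........:::-+%@@@%%@@@@@@#==++++++===++++++++=-:::...       bbbbbb
170 bbbbbbbbbb..........::::-=+**%@%%%@@@*=+-=++++++++===++++++++=--:::..        bbb
172 bbbbbbb..........::::-=+*****++=+#@@%+:-::-=++++++++===+++++++++=-::::..     .:b
174 bbbbb..........::::-=+*******+++*#@@%+:::::--=++++++++=-+++++++++++==-:::...:-:.
176 bbb..........::::-=+*********++=+%%#=-::::::---=++++++++==+++++++++++++=-::::...
178 b..........::::-++*********+=-=+*+=-::::::::---:-++++++++==++++++++++++=-:::-:..
180 ........::::-=+**********+=------::::::::::--::---=++++++++++++++++++=::::::..  
182 ......::::-=+**********+=-:::::::::::::::-::::------=++++++++
[... 570 characters left out ...]
=::-:----::-----bbbbbbbbbbb-..:=+****+++++++
198 ....:-:::-------:::-::::::::-=+++++++=-----::--bbbbbbbbbbbb:....-++****+++++++++
200 .......:-::::::::--:::::::::::-=+++++++=-:::--bbbbbbbbbbbbb. .:++****+++++++++**
202 ..........-:::::-:::::::::::::::-=++++++=::---bbbbbbbbbbb:..:++****+++++++++****
204 -:..........:-:::::::::::::::::::b-=+++=---::::-bbbbbbb: .:+***#***+++++++****bb
206 ==-:...........:-:::::::::::::bbbbbbb+++=-::::::..-bb:..:*#######****+++****bbbb
208 =====-:...........-:::::::bbbbbbbbbbbb=-::::::...    .:*###########******#bbbbbb
210 ========-...........:-::::bbbbbbbbbbbb::::::...     .=*#################*bbbbbbb
grip -3.172765427009335 1.8592055098225426 205.5797627623822
```

Emit:
{"name": "move_arm", "arguments": {
  "moves": [-0.02, 0, -0.08, 0, 0, 0, -0.16, 0, 0, 0, -0.16, 0, 0.06, 0, 0, 0, 0.07, 0, 0, 0, 0.06, 0, 0, 0, 0, 0, 0, 0]
}}

```text
t: 46.1
eef_pos: [595.8, 258.4, 244.7]
tcp_rot: [3.141, 0.001, 0.191]
ft_force: [0.3, -0.1, -2.2]
opening: 0.187
grip_force: 30.0
```

Emit:
{"name": "move_arm", "arguments": {
  "moves": [0, 0, 0.04, 0, 0, 0, 0.04, 0, 0, 0, 0.04, 0, 0, 0, 0.03, 0, 0, 0, 0, 0]
}}

```text
t: 46.72
eef_pos: [595.4, 258.5, 223.5]
tcp_rot: [3.142, -0.0, 0.191]
ft_force: [-0.3, 0.6, -1.7]
opening: 0.191
grip_force: 30.0
```

Run:
```python
from h import *
st();asc("scene",310,390,164,214,1,2)
g=monitor.state()["eef_pos"]+[0,0,18.8]-C;print("grip",g@U,g@Vv,g[2])
```

```text
t 46.73 p [595.4 258.5 223.5] rpy [ 3.142 -0.     0.191] F [-0.3  0.6 -1.7] op 18.2 g 30.0
164 bbbbbbbbbbbbbbbbb..........::::-++*****#@@@%%@@@@@%+=++++++=-..    .bbbbbbbbbbbb
166 bbbbbbbbbbbbbb..........::::-=+********+=+%@%@@%+-=-=++++++++=:..      bbbbbbbbb
168 bbbbbbbbbbbb..........::::-=+**********+++=+%@%#=-::--+++++++++=:.        bbbbbb
170 bbbbbbbbbb..........::::-=+***********+++++*@@%*-::::--=+++++++++=:..        bbb
172 bbbbbbb..........::::-=+************+=-++=-*%#+-::::::---=+++++++++-::..     .:b
174 bbbbb..........::::-=+************+=-:-==+**=-:::::::------=++++++++=-:::...:-:.
176 bbb..........::::-=+************+=-:-----==-:::::::----:::---=+++++++++=-::::...
178 b..........:::--++************+=-----::::::::::::::-::::-------++++++++=-:::-:..
180 ........::::-=+*************+-:-=+++-::::::::::::::::::---------=+++++=-::::.   
182 ......::::-=+************+=-:-=++++++=-:::::::::::::--------------=++++=-:.    .
184 ....::::-=+************+=-::-==++++++++=-:::::::::::---:------------++=:.    .-+
186 .:::::-+*************+=-::::::-==+++++++=-::::::::----:---------------
[... 476 characters left out ...]
:::::-b+++++++=-::---:-----:-++****+++++++++
200 .......:-::::::::--::::::::::::::::::::-bbbb=++++=-----:-----:-++****+++++++++**
202 ..........-:::::-::::::::::::::::::::::-bbbbbb=+++=--:----::-=+****+++++++++****
204 -:..........:-:::::::::::::::::::b:-::::bbbb-:-==+=-----::-+***#***+++++++****bb
206 ==-:...........:-:::::::::::::bbbbbbb-bbbbb::::::-----::-*######*****+++****bbbb
208 =====-:...........::::::::bbbbbbbbbbbbbb-:::::.....:::-+###########******#bbbbbb
210 ========-...........:-::::bbbbbbbbbbbb::::::...     .=*#################*bbbbbbb
212 ==========-:...........:-::::bbbbbb:-::::::...    .=*#################bbbbbbbbbb
grip 21.068878687516374 1.9886785726012117 242.2927381783565
```

Emit:
{"name": "move_arm", "arguments": {
  "moves": [0, 0, 0.015, 0, -0.03, 0, 0, 0, -0.04, 0, 0, 0, -0.04, 0, 0, 0, -0.04, 0, 0, 0, -0.04, 0, 0, 0, -0.04, 0, 0, 0, -0.03, 0, 0, 0, 0, 0, 0, 0]
}}

```text
t: 47.9
eef_pos: [556.7, 251.0, 221.2]
tcp_rot: [3.141, 0.0, 0.191]
ft_force: [-0.5, 0.5, -2.1]
opening: 0.188
grip_force: 30.0
```

Run:
```python
from h import *
st();asc("scene",310,390,164,214,1,2)
g=monitor.state()["eef_pos"]+[0,0,18.8]-C;print("grip",g@U,g@Vv,g[2])
asc("top",170,240,155,215,1,2)
```

```text
t 47.9 p [556.7 251.  221.2] rpy [3.141 0.    0.191] F [-0.5  0.5 -2.1] op 17.9 g 30.0
164 bbbbbbbbbbbbbbbbb.........-+==+%%*--:::::::--=++++++++=-:::.........bbbbbbbbbbbb
166 bbbbbbbbbbbbbb..........::-=+++=--::::::::::---=++++++++--::::.........bbbbbbbbb
168 bbbbbbbbbbbb.........:::-==----::::::::::-:::::--=++++++++==-:::..........bbbbbb
170 bbbbbbbbbb.........:---=--:::::::::::::::::::------++++++++++=--:::....... ..bbb
172 bbbbbbb:.........::=+++=-::::::::::::::::::-:-------=+++++==++++=--:::........:b
174 bbbbb..........:-=+++++++=:::::::::::::::::---:-------=++++==++++++==-:::...:-:.
176 bbb.........::::-==++++++++-:::::::::::::--::-----------+++++++++++++++=-::::...
178 b.........:::---+**+=++++++++-:::::::::::::----------------++++++++++++=-:::-:..
180 ........:::--=+******+=++++++++-:::::::::--------------------++++++++=-:::-:....
182 .....::-:--=+*********++++++++++=-:::::--------:------------=++++++=-:::-:......
184 ...:::---=+************+==++++++++=-:--::----:-----------=+++++++-:::::.......=+
186 .::::--+**********+bbbbb:--=+++++++==-:---:::-------------=++++-:::::.....
[... 2722 characters left out ...]
%%%%%%%%%%%%%%#=------:..
197 ###%##%%##*##*#**###*##%%%%%%%%%%%%#%%%%%%%%%%%%%%%*+*#%%%%@=:------:.
199 #%#%%%%%%%#**#*##**####%%%%%%%%%%%%%%%%%%%%%%%%%%%%%%%%%%%%@+-------:.
201 %%%%%%#####*######*#**#%%%%%%%%%%%%%%###****#%%%%%%%%%%%%%@@=--------.
203 ###*#######**######*####%%%%%%%%%%%%#*****#**######*+*@@@@%+---------:
205 ############*#####**#***#%%%%%%%%%%%#*+*++++++=--------===-----------:
207 ############*###*##***#*#%%%%%%%%%%%%+++=-====-----------------------:
209 #############*##*#***#**##%%%%%%%%%%@+::-=bbb=------------------------
211 #############*##**********%%%%%%%%%%%#+=bbbbbbb=----------------------
213 ##############*#**********#%%%%%%%%%%%bbbbbbbbb=----------------------
```

Emit:
{"name": "move_arm", "arguments": {
  "moves": [0, 0, -0.15, 0, 0, 0, -0.2, 0, -0.05, 0.2, 0, 0, -0.05, 0.3, 0, 0, -0.05, 0.3, 0, 0, -0.05, 0.3, 0, 0, 0, 0.15, 0, 0.06, 0, 0, 0, 0.09, 0, 0, 0, 0.085, 0, 0, 0, 0]
}}

```text
t: 49.25
eef_pos: [563.3, 61.1, 273.7]
tcp_rot: [3.141, -0.0, -0.178]
ft_force: [-0.0, -0.3, -1.8]
opening: 0.19
grip_force: 30.0
```

Run:
```python
from h import *
plan([(523,28.5,120)],yaw=-.18)
asc("scene",300,390,140,214,1,2)
asc("top",160,245,155,235,1,2)
```

```text
t 49.25 p [563.3  61.1 273.7] rpy [ 3.141 -0.    -0.178] F [-0.  -0.3 -1.8] op 18.0 g 30.0
turn 0.001
[523.   28.5 120. ] total [-0.225  0.262  1.025] rows 4 each [-0.056  0.066  0.256]
140 %%%%%%%%%%%###%%%%%%%%%%@@@@@#**#########bbbbbbbbbbbbbbbbbbbbbbbbbbbbbbbbbbbbbbbbbbbbbbbbb
142 %%%%#bbbb*######@%#*#@@@@%%###########bbbbbbbbbbbbbbbbbbbbbbbbbbbbbbbbbbbbbbbbbbbbbbbbbbbb
144 bbbbbbbbbbb*#***++***%@@@%#########bbbbbbbbbbbbbbbbbbbbbbbbbbbbbbbbbbbbbbbbbbbbbbbbbbbbbbb
146 bbbbbbbbb+++****###%%%@@@%#####bbbbbbbbbbbbbbbbb...bbbbbbbbbbbbbbbbbbbbbbbbbbbbbbbbbbbbbbb
148 *bbb+****##*#*b*####@@@%%%##bbbbbbbbbbbbbbbbb..       bbbbbbbbbbbbbbbbbbbbbbbbbbbbbbbbbbbb
150 ###**###bbbbbbbbbb###%%#bbbbbbbbbbbbbbbbbbb.           .bbbbbbbbbbbbbbbbbbbbbbbbbbbbbbbbbb
152 %%#bbbbbbbbbbbbbbbb*#bbbbbbbbbbbbbbbbbbbb.       .....::.    bbbbbbbbbbbbbbbbbbbbbbbbbbbbb
154 %%bbbbbbbbbbbbbbbbbbbbbbbbbbbbbbbbbbbb..       .::::::.        bbbbbbbbbbbbbbbbbbbbbbbbbbb
156 %%bbbbbbbbbbbbbbbbbbbbbbbbbbbbbbbbbb..       .::::-=-:::..        bbbbbbbbbbbbbbbbbbbbbbbb
158 bbbbbbbbbbbbbbbbbbbbbbbbbbbbbbbbbb.        .:::-=+++++=
[... 5500 characters left out ...]
*+---------------------------------------:::::.....-###*#**#*****#%#**
221 ......:---+#***#*=-------------------------::-::::................-###***#****#*#%#**
223 .......----+===--------------------::::...........................=#*******#****#%#**
225 :-=--===---------------::::::....................................:=#***********#%%#**
227 b::::.::---:--::........................................:::----==+*************##%#**
229 ............................................:::::---==++****+**#****************%%#**
231 b...............................:..::::---==++**+++****+*#%#+-::-bb*************#%###
233 b......................:.:::----=++**+++++****###*=:.:-bbbbbbbbbbbb*************#%##%
```

Emit:
{"name": "move_arm", "arguments": {
  "moves": [-0.056, 0.066, 0.25, 0, -0.056, 0.066, 0.25, 0, -0.056, 0.066, 0.25, 0, -0.057, 0.064, 0.2, 0, 0, 0, 0.05, 0, 0, 0, 0, 0]
}}

```text
t: 50.1
eef_pos: [523.7, 28.7, 124.1]
tcp_rot: [-3.142, -0.001, -0.177]
ft_force: [-0.4, 0.8, -2.5]
opening: 0.185
grip_force: 30.0
```

Run:
```python
from h import *
st();asc("scene",200,320,190,290,2,3)
```

```text
t 50.1 p [523.7  28.7 124.1] rpy [-3.142e+00 -1.000e-03 -1.770e-01] F [-0.4  0.8 -2.5] op 17.6 g 30.0
190 bbbbbb########bbbbbb%#####%%%%%###***bb+bbbbbbb#-    .::=+++
193 bbbbbbb########bbbbb####%%%#b%%*b#****bbbbbbbbbb-.   .-::+++
196 bbbbbbb%########*###%%%#####%*+**###**bbbbbbbbbb=-:.::  :::+
199 bbbbbbbb%+######%%%bb%#########%###bbbbbbbbbbbb=====:     ::
202 bbbbbbbbb#######bbbbbb+*%%%%%%%%#bbbbbbbbbbbbbb=======:     
205 bbbbbbbbbb###%%%bb***#bb%%%%%%%%*bbbbbbbbbbbbbb=========:   
208 bbbbbbbbbb%%%@***#bbbbbb%@@%%%%%*+bbbbbbbbbbbbb===========: 
211 bbbbbbbbbbb%@@*bbbbbbbbbb%@%%##%GG+bbbbbbbbbbbb=-===========
214 bbbbbbbbbbbb#%bbbbbbbbbbb*@%%#=GGG=-bbbbbbbbbbb===--========
217 bbbbbbbbbbbbbbbbbbbbb+GGG+*%%%+-=+++-bbbbbbbbbbb====-=======
220 bbbbbbbbbbbbbbbbb+GGGGGGG++%%%+=--:=+:bbbbbbbbbbbb====-=====
223 bbbbbbbbbbbbb+GGGGGGGG=-=++%*=-:::--+=bbbbbbbbbbbbbb====-===
226 bbbbbbbbbbbbbGGGGGGG++*=-:::::::::---+-bbbbbbbbbbbbbbb======
229 bbbbbbbbbbbbbbGGGGGG+-:::::::::::--::=+bbbbbbbbbbbbbbbb=====
232 bbbbbbbbbbbbbb+GGGGG++-:::::::::::----+=bbbbbbbbbbbbbbbbb===
235 bbbbbbbbbbbbbbbGGGG
[... 511 characters left out ...]
bbbbbbbbbb+GGGGG+GGGGGGGGGGGGGGG+++++=bbbbbbbbbbbb
262 bbbbbbbbbbbbbbbbbbbbbGGGGGGGGGGGGGGGGGGGGGG+++++bbbbbbbbbbbb
265 bbbbbbbbbbbbbbbbbbbbbbGGGGGGGGGGGGGGGGGGGGGG++*bbbbbbbbbbbbb
268 bbbbbbbbbbbbbbbbbbbbbbbGGGGGGGGGGGGGGGGGGGG+bbbbbbbbbbbbbbbb
271 bbbbbbbbbbbbbbbbbbbbbbb*GGGGGGGGGGGGGGG*bbbbbbbbbbbbbbbbbbbb
274 bbbbbbbbbbbbbbbbbbbbbbbbGGGGGGGGGGG*bbbbbbbbbbbbbbbbbbbbbbbb
277 bbbbbbbbbbbbbbbbbbbbbbbbbGGGGGGGbbbbbbbbbbbbbbbbbbbbbbbbbbbb
280 bbbbbbbbbbbbbbbbbbbbbbbbb+GG+bbbbbbbbbbbbbbbbbbbbbbbbbbbbbbb
283 bbbbbbbbbbbbbbbbbbbbbbbbbbbbbbbbbbbbbbbbbbbbbbbbbbbbbbbbbbbb
286 bbbbbbbbbbbbbbbbbbbbbbbbbbbbbbbbbbbbbbbbbbbbbbbbbbbbbbbbbbbb
289 bbbbbbbbbbbbbbbbbbbbbbbbbbbbbbbbbbbbbbbbbbbbbbbbbbbbbbbbbbbb
```

Emit:
{"name": "move_arm", "arguments": {
  "moves": [0, 0.02, 0.04, 0, 0, 0.02, 0.04, 0, 0, 0, 0.03, 0, 0, 0, 0.015, 0, 0, 0, 0, 0]
}}

```text
t: 50.78
eef_pos: [521.8, 22.7, 104.8]
tcp_rot: [3.141, 0.0, -0.178]
ft_force: [0.1, 0.8, -2.1]
opening: 0.183
grip_force: 30.0
```

Emit:
{"name": "move_arm", "arguments": {
  "moves": [-0.02, 0, 0.015, 0, -0.025, 0, 0.018, 0, -0.025, 0, 0.018, 0, 0, 0, 0, 0]
}}

```text
t: 51.28
eef_pos: [511.3, 24.6, 97.3]
tcp_rot: [3.142, 0.0, -0.178]
ft_force: [0.0, 1.3, -2.0]
opening: 0.189
grip_force: 30.0
```

Emit:
{"name": "move_arm", "arguments": {
  "moves": [0, 0, 0.02, 0, 0, 0, 0.02, 0, 0, 0, 0, 0]
}}

```text
t: 51.65
eef_pos: [511.6, 24.6, 92.1]
tcp_rot: [-3.142, -0.001, -0.178]
ft_force: [-4.4, 1.4, 10.6]
opening: 0.188
grip_force: 30.0
```

Run:
```python
from h import *
st();asc("scene",220,300,200,275,1,3)
```

```text
t 51.65 p [511.6  24.6  92.1] rpy [-3.142e+00 -1.000e-03 -1.780e-01] F [-4.4  1.4 10.6] op 17.9 g 30.0
200 ######bbbbbbbb######%%%%%%%###%%%#%%%#*bb#########bbbbbbbbbbbbbbbbbbbbbbbb======
203 ############%%%%%%%%############*+***#***#%######*bbbbbbbbbbbbbbbbbbbbbbbb======
206 ########%%%bbbbbbbb#bb#######%%%%%%%%%%%%#bbbbbbbbbbbbbbbbbbbbbbbbbbbbbbbb======
209 ######%%bbbbbbb++****#b%%%%%%%%%%%%%%%%%*bbb++G+bbbbbbbbbbbbbbbbbbbbbbbbbb======
212 %%%%%##******##bbbbbbbb%%%%%%%@%%%%%%%%%#GGGGGGGG+bbbbbbbbbbbbbbbbbbbbbbbb====-=
215 %%@%###bbbbbbbbbbbbbbbbbb#@@@@%%%%%G%%%%GGGGGGGGGG+bbbbbbbbbbbbbbbbbbbbbbb======
218 %%%@*bbbbbbbbbbbbb=+GGGGGGG%@@%%%%%*GG%GGGGGGG+=GGG++bbbbbbbbbbbbbbbbbbbbbbbb===
221 bb%*bbbbbb=+GGGGGGGGGGGGGG+=*@%%@%%#+GG=-==+++++=+GGG++bbbbbbbbbbbbbbbbbbbbbbbbb
224 bbbbbGGGGGGGGGGGGGGGGGGGGGG++#%%@@%%++**+==---=++==GGG++bbbbbbbbbbbbbbbbbbbbbbbb
227 bbbbbbGGGGGGGGGGGGGGGGG==-=+++%%%%%#+=:::::::::-++=-GGG+++bbbbbbbbbbbbbbbbbbbbbb
230 bbbbbbb+GGGGGGGGG==+++***+=--=---:::::::::::::::-=+=-=GG+++bbbbbbbbbbbbbbbbbbbbb
233 bbbbbbbb+GGGGGGG++=---::::::::::::::::::::::::::::=++==GG+
[... 427 characters left out ...]
GG+++++++bbbbbbbbbbb
251 bbbbbbbbbbbbbbbbbGGGGGG+:+=:::::::::::::::::::::::::------=GGG++++++++bbbbbbbbbb
254 bbbbbbbbbbbbbbbbbb+GGGGGG+=:::::::::::::::::::----==+GGGGGGGGGG+++++++++bbbbbbbb
257 bbbbbbbbbbbbbbbbbbbbGGGGGG++-:::::::::::::-=+GGGGGGGGGGGGGGGGGGG++++++++++bbbbbb
260 bbbbbbbbbbbbbbbbbbbbbGGGGGG+::::::-==+GGGGGGGGGGGGGGGGGGGGGGGGGGG++++++++++bbbbb
263 bbbbbbbbbbbbbbbbbbbbbb+GGGGGG+GGGGGGGGGGGGGGGGGGGGGGGGGGGGGGGGGGGG+++++++++++bbb
266 bbbbbbbbbbbbbbbbbbbbbbbbGGGGGGGGGGGGGGGGGGGGGGGGGGGGGGGGGGGGGGGGGGG++**bbbbbbbbb
269 bbbbbbbbbbbbbbbbbbbbbbbbb+GGGGGGGGGGGGGGGGGGGGGGGGGGGGGGGGGGGGG*bbbbbbbbbbbbbbbb
272 bbbbbbbbbbbbbbbbbbbbbbbbbb+GGGGGGGGGGGGGGGGGGGGGGGGGGGG*+bbbbbbbbbbbbbbbbbbbbbbb
```

Emit:
{"name": "move_arm", "arguments": {
  "moves": [0, 0, 0, 0, 0, 0, 0, 0, 0, 0, 0, 0, 0, 0, 0, 0, 0, 0, -0.2, 0, 0, 0, -0.3, 0, 0, 0, -0.3, 0, 0, 0, -0.3, 0, -0.2, 0.2, 0, 0, -0.2, 0.2, 0, 0],
  "claw": 60
}}

```text
t: 52.95
eef_pos: [440.9, -24.2, 256.6]
tcp_rot: [3.141, -0.001, -0.177]
ft_force: [0.0, -0.7, 0.6]
opening: 0.628
grip_force: 0.0
```

Emit:
{"name": "move_arm", "arguments": {
  "moves": [0, 0.33, 0, 0, 0, 0.33, 0, 0, 0, 0.33, 0, 0, 0, 0, 0, 0]
}}

```text
t: 53.45
eef_pos: [415.0, -172.5, 256.2]
tcp_rot: [3.141, -0.0, -0.182]
ft_force: [-0.8, 0.5, -0.3]
opening: 0.63
grip_force: 0.0
```

Run:
```python
from h import *
st();asc("scene",220,300,180,275,1,3)
a=cv2.imread("pics/scene0.png").astype(int);b=viewer.read_camera("scene")[:,:,::-1].astype(int);d=cv2.blur((abs(a-b).max(2)>50).astype(np.float32),(5,5))>.5
for y in range(100,380,8): print(y,"".join("#" if q else "." for q in d[y,80:440:6]))
```

```text
t 53.45 p [ 415.  -172.5  256.2] rpy [ 3.141 -0.    -0.182] F [-0.8  0.5 -0.3] op 59.9 g 0.0
180 bbbbbbbbbbbbbbbbbbbb--.....:.:::::.::::::::::::::-=:bbbbbbbbbbbbbbbbbbbbbbbbbbbb
183 bbbbbbbbbbbbbbbbbbbb=--=-:.:.::::::.::::::::::-==:-bbbbbbbbbbbbbbbbbbbbbbbbbbbbb
186 bbbbbbbbbbbbbbbbbbbbbb==--=++===------===++++--===bbbbbbbbbbbbbbbbbbbbbbbbbbbbbb
189 bbbbbbbbbbbbbbbbbbbbbbbbb++===--::::::---===++=bbbbbbbbbbbbbbbbbbbbbbbbbbbbbbb..
192 bbbbbbbbbbbbbbbbbbbbbbbbbbbbbbbb=++++++bbbbbbbbbbbbbbbbbbbbbbbbbbbbbbbbbbbb-:...
195 bbbbbbbbbbbbbbbbbbbbbbb*##bbbbbbbbbbbbbbbbbbbbbbbbbbbbbbbbbbbbbbbbbbbbbbbbb==--:
198 bbbbbbbbbbbbbbbbbbbb%%%%%%%%#bbbbbbbbbbbbbbbbbbbbbbbbbbbbbbbbbbbbbbbbbbbbbb=====
201 bbbbbbbbbbbbbbbbbbbbb%%%%%%%*bbbbbbbbbbbbbbbbbbbbbbbbbbbbbbbbbbbbbbbbbbbbb======
204 bbbbbbbbbbbbbbbbbbbbbb%%%%%%%bbbbbbbbbbbbbbbbbbbbbbbbbbbbbbbbbbbbbbbbbbbbb======
207 bbbbbbbbbbbbbbbbbbbbbbb%%%%%%#bbbbbbbbbbbbbbbbbbbbbbbbbbbbbbbbbbbbbbbbbbbb======
210 bbbbbbbbbbbbbbbbbbbbbbb#%%%%%%#bbbbbbbbbb+*+GGG*+bbbbbbbbbbbbbbbbbbbbbbbbb==-===
213 bbbbbbbbbbbbbbbbbbbbbbbb%%%%%@%#b+*GGGGGGGGGGGGG*+bbbbbbbbbbbbbbbbbb
[... 3287 characters left out ...]
..................................................
300 ............................................................
308 ..................#.........................................
316 .................##.........................................
324 ...............##..##.......................................
332 ...............#.#..#.......................................
340 .................##.##......................................
348 ..................##........................................
356 ............................................................
364 ............................................................
372 ............................................................
```

```bash
python3 -c "
from cell import order
print(order.job_done())"
```

```text
the job is handed in; nothing more can be done
None
```

I handed the job in at about 53 s. By the camera pictures, all six bones are in the tank, the lid is open and the scoop is flat on the mat. On the way, two bones lay on the cleaner's rear rim until I raked them in, and the scoop once slipped out of the gripper onto the open tank.

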